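# Clamp the plaque to the leaning engraving easel

### The arm

A 6-joint arm with a two-finger parallel gripper is mounted at the origin on the work surface. World frame = base frame: x ahead of the robot, y to its left, z up, the work surface at z = 0. Lengths are in m, angles in rad, forces in N, time in s.
With the tool pointing down it reaches from about 0.3 to 0.875 m from the base axis. Payload 6.4 kg.
Tool frame: the origin (TCP) lies between the finger pads; the fingertips stand 8 mm ahead of it and the grasp point (between the pads) lies 11 mm behind it (ctrl.tip_reach is the distance from the TCP to the fingertips, in m); x points along the fingers, y is the direction in which the jaws open and shut, and the axes are right-handed (so a half turn about x gives the same grasp; the last joint's range is limited). The gripper opens to 85 mm and grips with 20 to 120 N. Pads are 22 mm wide; open, the fingers measure 114 mm over their backs; the gripper's body (76 mm by 85 mm) begins 54 mm behind the grasp point. The pads swing forward as they close: fully open they stand 13 mm farther back than shut.
Start: joints at [1.012, 0.181, 1.607, -0, 1.354, -0.206], TCP at [0.199, 0.54, 0.239] pointing down, gripper open.
Joint ranges: [-2.99, 2.99], [-0.89, 2.07], [0.3, 2.58], [-1.14, 4.28], [0, 2.63], [-3.12, 3.12]. Speed limits (rad/s): [2.57, 2.57, 3.01, 3.14, 3.14, 3.14].

### API

Orientations are given as a unit quaternion [w, x, y, z].
In Python, from bench import ctrl gives the robot as it stands.
- The arm moves only by the tool carry_out, never from a script. Its argument "plan" is a list of rows, each an object of numbers: "rx", "ry", "rz": the turn, a rotation vector about the tool's x, y, z in degrees; "x", "y", "z": the shift along the tool's x, y, z in m; "claw": the gripper's target within -1 to 1 (fully open at 1, half-way at 0, shut at -1). A call has exactly 8 rows; each row is the pose to reach, as a shift and turn from the pose commanded when the call began, along the tool's axes at that moment; what a row does not reach only later rows make up. A row lasts 1/12 s, in which the tool goes at most 41.7 mm and 7.16 degrees, less where a joint would pass 70% of its speed; a pose out of reach is approached as far as the arm can. A call with a gripper value outside its range is refused whole. The fingers move at their own pace and stop on an object; the grip force is fixed at half the most. Time passes only in rows, so rows that repeat a pose let the fingers close, or fill a call up. It gives the time, the measured TCP pose, the force and the opening at its end, in the units of the state.
- ctrl.sense(): the state, without advancing time (a new reading comes with each control period).
- ctrl.camera(name): name is "scene" or "top" or "wrist"; returns the picture (420x560x3 uint8, red, green, blue); there is no depth.
- ctrl.get_calibration(name): a dict with "fx", "fy", "cx", "cy" (pixels), "R" (3x3) and "t" (3): a world point X has camera coordinates R X + t. Camera axes: x right, y down, z forward; pixel columns grow to the right and rows downward; lengths in m; the calibration is good to about 2 mm. The wrist camera is an equidistant fisheye: a pixel r from the principal point sees the ray r / f radians off the axis. A picture is of the moment at which its call begins: read the wrist's pose just before it. get_calibration takes no time and is no camera call; for the wrist camera it gives the pose at the moment of the call.
- ctrl.close_job(): hands the job in, once; it reports no verdict.
The state is a dict: "t": time; "joints": joint angles; "qd": joint speeds; "joint_efforts": joint torques, N m; "tcp_pos": TCP position; "tcp_rot": TCP orientation; "ft_force": force on the tool from outside, world axes, zero at the start; "ft_torque": the same for the moment, N m; "gripper_width": finger opening in m.
Only numpy, scipy, OpenCV 4.12 (cv2) and the standard library are available. Lean on these libraries where they do the work, as an engineer would, in place of code of your own. Each camera call takes 0.05 s, during which the arm holds its last target.

### The job

Clamp the wooden plaque to the leaning metal backplate of the engraving easel: squeeze the spring clamp open, slip its jaws over the end of the leaf at the plate's free side, between the two lugs, one jaw on the plaque and the other behind the plate, and push it gently, without forcing it, fully home, so that its hub presses the leaf's black strip right in. Then let go so that it grips squarely by its own spring; leave the plaque seated where it is and do not disturb the other things on the bench.

Things in the scene. Friction and masses are not known exactly. Their poses are not given: they have to be found in the camera images.
- clamp: spring clamp, two levers on a round hub of 16 mm radius, 125 mm long, 24 mm thick, 70 g, lying on its side: black flared handles, steel jaws, rubber tips. Origin: on the hinge axis at the underside. Pose is that of one lever (the +y one): z along the hinge axis; with the jaws shut x is the middle line, towards the jaw tips, which meet 52 mm ahead of the axis (radius 5 mm)
- clamp_jaw (a joint): opening of the clamp, rad: 0 jaws shut, 0.6 at the stop, when the tips stand 30 mm apart, 48 mm ahead of the hinge axis, and the handles are parallel, 21 mm over their outsides. About 0.27 on plate and plaque. The middle line halves the angle between the levers, so it turns by half of this about the hinge from clamp's x
- clamp_hub (a point): centre of the clamp's hub: on the hinge axis, at half thickness (12 mm above the underside); axes as clamp
- clamp_grip (a point): place to squeeze: on the shut clamp's middle line between the handles, 50 mm behind the hinge axis, at half thickness; there the handles are 53 mm over their outsides (65 mm at their ends, 70 mm behind the axis, 8 mm thick, flared 0.3 rad each). Squeezing against the spring takes up to 15 N
- backplate: leaning aluminium backplate of the easel, 180 mm wide, 170 mm up its slope, 6 mm thick, fixed on a 150 x 190 x 20 mm base, leaning 0.42 rad from vertical, away from the plaque's side; props behind it at y = -50 and 0 mm. Origin: middle of its lower edge, on the plaque's face. x: out of that face; y: towards the free side (plate ends at y = 90 mm); z: up the slope. Ledge below, fence at -y
- edge (a point): middle of the backplate's free side, at mid-thickness of plate and plaque together (14 mm); axes as backplate. A steel leaf slides out of the plate here, stiff, 0 to 22 mm beyond this point along y: how far is not reported, look or feel. Its end is the edge to clip over, between its two lugs (12 mm high, 13 mm proud, 58 mm apart, this point half-way between them)
- seat (a joint): black sprung strip (40 mm long) in the end of the leaf, half-way between the lugs, that the clamp's hub presses in: 0 standing 6 mm proud, 0.0055 m fully in, about 1 N; the clamp is fully home when it is pressed right in and the hub meets the leaf, the hub's centre then 16 mm out from the leaf's end
- plaque: loose wooden plaque, 166 x 130 x 8 mm, about 130 g, standing on the ledge and leaning on the backplate with its free side 3 mm inside the plate's free side. Origin: its centre; x out of its front, y along its width, z up its slope
- tape: roll of tape, bystander, lying flat, 84 mm across, 22 mm high; origin: centre of its underside
- mouse: computer mouse, bystander, grey, 100 x 58 x 32 mm; origin: centre of its underside
- tumbler1: glass tumbler, bystander, clear, 72 mm across, 100 mm high; origin: centre of its underside
- tumbler2: second glass tumbler, bystander, clear, 72 mm across, 100 mm high; origin: centre of its underside
- thermos: thermos, bystander, 68 mm across, 230 mm high, steel cap; origin: centre of its underside
- penpot: pen pot, bystander, a glass with four pens, 76 mm across, 150 mm high with the pens; origin: centre of its underside
- marker: marker, bystander, lying, 143 x 15 x 15 mm; origin: on its underside, 50 mm from its plain end
Mind the look-alikes: they are no part of the job. What is shaped like the clamp but pink is not meant.

How it is judged:
By the outcome, as a careful person would: the job done as asked, in the order asked, and still so for the second after the job is handed in, with the robot touching nothing.
It also fails if it takes over 45 s, if anything falls off the work surface, if the arm or the gripper's body presses on something with over 40 N, if the wrist force passes 120 N, or if a joint passes its speed limit or range.

## Working session

There is one attempt and no reset: what is moved stays moved. The work goes in short steps, Python scripts to look and compute and a tool call to move; the robot and the scene stay as the last step left them, time stands still between calls to the robot, and variables do not carry over. Pictures are saved under pics/ and viewed, and the job is handed in when it is done.

Besides the shell and the picture viewer there is one more tool, called after "Request:" in YAML: its name, and indented under it one key for each argument. carry_out: Moves the arm, as the interface text tells. Its arguments: {"type":"object","properties":{"plan":{"type":"array"}},"required":["plan"]}

```bash
ls; mkdir -p pics; python3 - <<'E'
from bench import ctrl
import cv2,numpy as np
print(ctrl.sense())
for n in ["scene","top","wrist"]:
    c=ctrl.get_calibration(n); print(n,{k:np.round(v,4).tolist() for k,v in c.items()})
    cv2.imwrite(f"pics/{n}0.png",ctrl.camera(n)[:,:,::-1])
print(ctrl.tip_reach)
E
```

```text
pics
{'t': 0.0, 'joints': array([ 1.01171132e+00,  1.81541545e-01,  1.60800587e+00, -2.34040438e-05,
        1.35375201e+00, -2.06327379e-01]), 'qd': array([-0.00133745, -0.00032176, -0.00154248, -0.00017058, -0.00062755,
        0.00070706]), 'joint_efforts': array([ 1.23618196e-03, -4.44877768e+01, -3.51341164e+01, -3.14481013e-04,
        9.09141731e-03, -1.11405797e-05]), 'tcp_pos': array([0.19837583, 0.53913722, 0.23838486]), 'tcp_rot': array([ 0.69591861,  0.1235084 ,  0.69635431, -0.124634  ]), 'ft_force': array([-0.05617418, -0.16424811, -0.68985732]), 'ft_torque': array([-0.00326235,  0.02637298, -0.00542472]), 'gripper_width': 0.08518755698818718}
scene {'fx': 508.9448, 'fy': 508.9448, 'cx': 286.3102, 'cy': 211.9474, 'R': [[-0.0574, 0.9983, -0.011], [0.6212, 0.027, -0.7832], [-0.7816, -0.0518, -0.6216]], 't': [0.0862, -0.2217, 1.8778]}
top {'fx': 399.7483, 'fy': 399.7483, 'cx': 282.1993, 'cy': 214.6744, 'R': [[-0.047, -0.9989, 0.0007], [-0.972, 0.0456, -0.2305], [0.2303, -0.0115, -0.9731]], 't': [-0.0348, 0.5102, 1.1381]}
wrist {'fx': 325.1923, 'fy': 325.1923, 'cx': 280.9453, 'cy': 207.4093, 'R': [[0.3458, 0.9383, -0.0011], [0.8948, -0.3294, 0.3013], [0.2823, -0.1052, -0.9535]], 't': [-0.574, -0.0391, 0.3802]}
0.008
```

View pics/scene0.png

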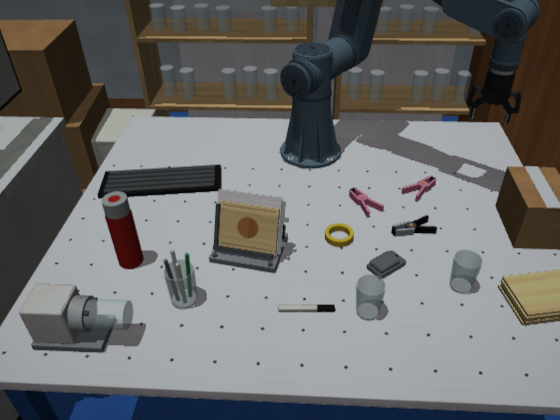

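View pics/top0.png

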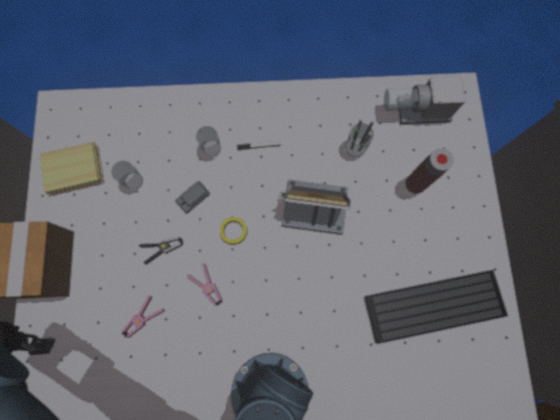

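View pics/wrist0.png

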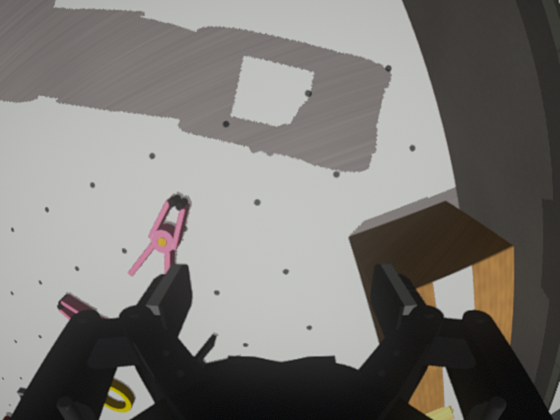

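```bash
cat > h.py <<'E'
from bench import ctrl
import cv2,numpy as np
from scipy.spatial.transform import Rotation as Ro
def R_tool(s=None):
    q=(s or ctrl.sense())["tcp_rot"]; return Ro.from_quat([q[1],q[2],q[3],q[0]]).as_matrix()
def ray(c,uv):
    u=np.atleast_2d(np.asarray(uv,float)); 
    x=(u[:,0]-c["cx"])/c["fx"]; y=(u[:,1]-c["cy"])/c["fy"]
    if c.get("fish"):
        r=np.hypot(x,y)+1e-12; d=np.stack([np.sin(r)*x/r,np.sin(r)*y/r,np.cos(r)],1)
    else: d=np.stack([x,y,np.ones_like(x)],1)
    d=d/np.linalg.norm(d,axis=1,keepdims=True)
    R=np.array(c["R"]);t=np.array(c["t"]); return -R.T@t, d@R
def cal(n):
    c=dict(ctrl.get_calibration(n)); c["fish"]=n=="wrist"; return c
def onplane(c,uv,p0,n):
    C,D=ray(c,uv); s=((np.asarray(p0)-C)@n)/(D@n); return C+D*s[:,None]
def onz(c,uv,z): return onplane(c,uv,[0,0,z],np.array([0,0,1.]))
def proj(c,X):
    P=np.atleast_2d(X)@np.array(c["R"]).T+np.array(c["t"])
    if c["fish"]:
        rr=np.hypot(P[:,0],P[:,1]); th=np.arctan2(rr,P[:,2]); a=P[:,:2]/(rr[:,None]+1e-12)*th[:,None]
    else: a=P[:,:2]/P[:,2:]
    return a*[c["fx"],c["fy"]]+[c["cx"],c["cy"]]
def tri(c1,u1,c2,u2):
    A,a=ray(c1,u1);B,b=ray(c2,u2);a=a[0];b=b[0]
    M=np.stack([a,-b],1); s=np.linalg.lstsq(M,B-A,rcond=None)[0]
    p,q=A+a*s[0],B+b*s[1]; return (p+q)/2,np.linalg.norm(p-q)
def crop(img,x0,y0,w,h,k,fn):
    cv2.imwrite(fn,cv2.resize(img[y0:y0+h,x0:x0+w],None,fx=k,fy=k,interpolation=cv2.INTER_CUBIC))
E
python3 - <<'E'
from h import *
s=cv2.imread("pics/scene0.png");t=cv2.imread("pics/top0.png")
crop(s,195,170,110,105,5,"pics/s_easel.png")
crop(t,265,165,100,80,8,"pics/t_easel.png")
crop(s,380,205,70,40,8,"pics/s_clamp.png")
crop(t,130,225,65,50,8,"pics/t_clamp.png")
print(np.round(R_tool(),3))
E
```

```text
[[-0.001  0.346  0.938]
 [-0.001  0.938 -0.346]
 [-1.    -0.001 -0.   ]]
```

View pics/s_easel.png

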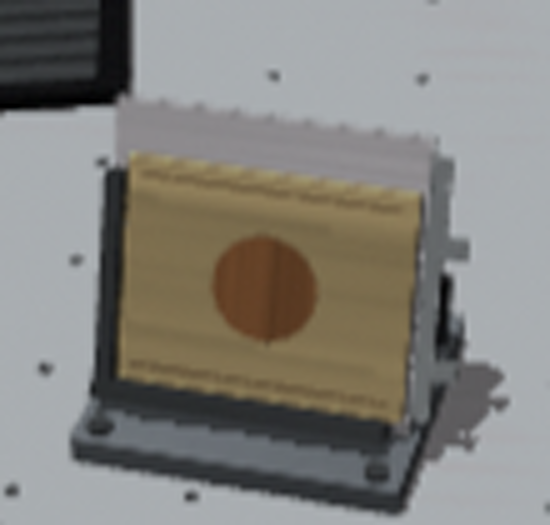

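View pics/t_easel.png

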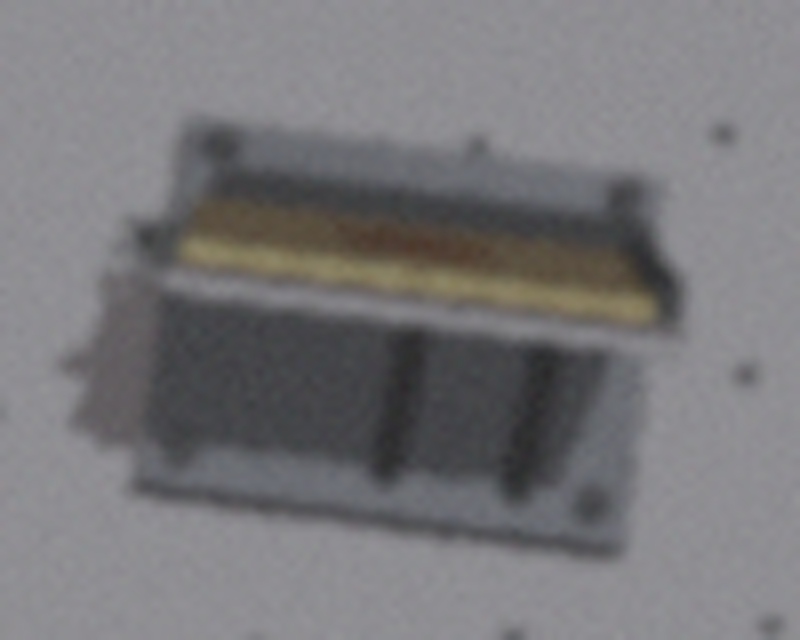

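View pics/s_clamp.png

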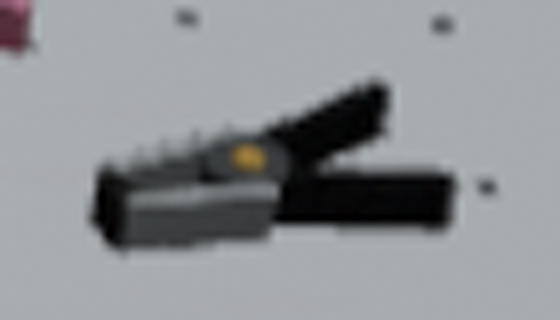

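View pics/t_clamp.png

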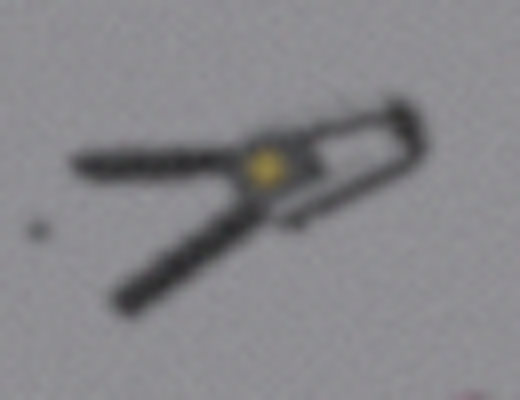

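```bash
python3 - <<'E'
from h import *
T=cal("top");S=cal("scene");W=cal("wrist")
f=lambda p:np.round(p,4).tolist()
print("hub",f(onz(T,[163.4,246],.024)),f(onz(S,[380+248/8,205+157/8],.026)))
print("tip",f(onz(T,[130+407/8,225+125/8],.024)))
print("handles end",f(onz(T,[[130+78/8,225+163/8],[130+122/8,225+300/8]],.02)))
# easel base corners top face z=.02 : top image
print("base",f(onz(T,[[265+188/8,165+122/8],[265+655/8,165+182/8],[265+617/8,165+548/8],[265+140/8,165+485/8]],.02)))
print("top edge plate: ",f(onz(T,[[265+165/8,165+280/8],[265+680/8,165+335/8]],.17)))
s=cv2.imread("pics/scene0.png")
Rw=np.array(W["R"]);print("cam pos",f(-Rw.T@np.array(W["t"])), "axes",f(Rw)); 
Rt=R_tool();print("cam in tool", f(Rt.T@(-Rw.T@np.array(W["t"])-ctrl.sense()["tcp_pos"])), f(Rt.T@Rw.T))
E
```

```text
hub [[0.4358, 0.3051, 0.024]] [[0.4366, 0.3083, 0.026]]
tip [[0.4498, 0.2524, 0.024]]
handles end [[0.4418, 0.3782, 0.02], [0.3888, 0.3598, 0.02]]
base [[0.6282, -0.0844, 0.02], [0.5948, -0.2667, 0.02], [0.4495, -0.2398, 0.02], [0.4827, -0.0585, 0.02]]
top edge plate:  [[0.5226, -0.0687, 0.17], [0.495, -0.243, 0.17]]
cam pos [0.1261, 0.5657, 0.3738] axes [[0.3458, 0.9383, -0.0009], [0.8948, -0.3294, 0.3013], [0.2824, -0.105, -0.9535]]
cam in tool [-0.1352, -0.0003, -0.077] [[-0.0004, -0.3016, 0.9534], [1.0, -0.0003, 0.0003], [0.0002, 0.9534, 0.3016]]
```

Request:
carry_out:
  plan:
    - {"rx": 7,"y": -0.025,"z": 0.033,"x": 0,"claw": 1}
    - {"rx": 14,"y": -0.05,"z": 0.066,"x": 0,"claw": 1}
    - {"rx": 21,"y": -0.075,"z": 0.099,"x": 0,"claw": 1}
    - {"rx": 28,"y": -0.1,"z": 0.132,"x": 0,"claw": 1}
    - {"rx": 35,"y": -0.125,"z": 0.165,"x": 0,"claw": 1}
    - {"rx": 42,"y": -0.15,"z": 0.198,"x": 0,"claw": 1}
    - {"rx": 49,"y": -0.175,"z": 0.231,"x": 0,"claw": 1}
    - {"rx": 56,"y": -0.2,"z": 0.264,"x": 0,"claw": 1}

```text
invalid input
```

```bash
python3 - <<'E'
from h import *
s=ctrl.sense();print(s["t"],s["tcp_pos"],s["joints"]);print(R_tool(s).round(3))
R=R_tool(s); print("shift",R.T@(np.array([.545,0,.25])-s["tcp_pos"]))
b=np.deg2rad(-100.4);print("yaw needed",np.rad2deg(b-np.arctan2(R[1,2],R[0,2])))
E
```

```text
0.15 [0.19844706 0.53924638 0.23859899] [ 1.01169284e+00  1.81380835e-01  1.60774984e+00  2.62010891e-06
  1.35379519e+00 -2.06288172e-01]
[[-0.001  0.346  0.938]
 [-0.001  0.938 -0.346]
 [-1.    -0.001 -0.   ]]
shift [-0.0110381  -0.38629683  0.51153543]
yaw needed -80.18512900565864
```

Request:
carry_out:
  plan:
    - {"rx": 7,"ry": 0,"rz": 0,"x": 0,"y": -0.025,"z": 0.033,"claw": 1}
    - {"rx": 14,"ry": 0,"rz": 0,"x": 0,"y": -0.05,"z": 0.066,"claw": 1}
    - {"rx": 21,"ry": 0,"rz": 0,"x": 0,"y": -0.075,"z": 0.099,"claw": 1}
    - {"rx": 28,"ry": 0,"rz": 0,"x": 0,"y": -0.1,"z": 0.132,"claw": 1}
    - {"rx": 35,"ry": 0,"rz": 0,"x": 0,"y": -0.125,"z": 0.165,"claw": 1}
    - {"rx": 42,"ry": 0,"rz": 0,"x": 0,"y": -0.15,"z": 0.198,"claw": 1}
    - {"rx": 49,"ry": 0,"rz": 0,"x": 0,"y": -0.175,"z": 0.231,"claw": 1}
    - {"rx": 56,"ry": 0,"rz": 0,"x": 0,"y": -0.2,"z": 0.264,"claw": 1}

```text
t: 0.82
tcp_pos: [0.3778, 0.2589, 0.2393]
tcp_rot: [0.555, 0.438, 0.555, -0.438]
ft_force: [1.0, -0.3, -0.3]
gripper_width: 0.0855
```

```bash
python3 - <<'E'
from h import *
s=ctrl.sense();print(s["t"],s["tcp_pos"],s["joints"]);print(R_tool(s).round(3))
R=R_tool(s); print("shift",R.T@(np.array([.545,0,.25])-s["tcp_pos"]))
b=np.deg2rad(-100.4);print("yaw needed",np.rad2deg(b-np.arctan2(R[1,2],R[0,2])))
E
```

```text
0.8167 [0.37775249 0.25890581 0.23928087] [ 3.40671235e-01 -8.99198436e-02  1.88885975e+00  3.97923361e-05
  1.34243434e+00  1.05790777e-01]
[[ 0.     0.973  0.233]
 [ 0.     0.233 -0.973]
 [-1.     0.    -0.   ]]
shift [-0.01071521  0.10240585  0.2907182 ]
yaw needed -23.857143439083124
```

Request:
carry_out:
  plan:
    - {"rx": 3,"ry": 0,"rz": 0,"x": 0,"y": 0.013,"z": 0.036,"claw": 1}
    - {"rx": 6,"ry": 0,"rz": 0,"x": 0,"y": 0.026,"z": 0.073,"claw": 1}
    - {"rx": 9,"ry": 0,"rz": 0,"x": 0,"y": 0.039,"z": 0.11,"claw": 1}
    - {"rx": 12,"ry": 0,"rz": 0,"x": -0.01,"y": 0.052,"z": 0.147,"claw": 1}
    - {"rx": 15,"ry": 0,"rz": 0,"x": -0.01,"y": 0.065,"z": 0.184,"claw": 1}
    - {"rx": 18,"ry": 0,"rz": 0,"x": -0.01,"y": 0.078,"z": 0.22,"claw": 1}
    - {"rx": 21,"ry": 0,"rz": 0,"x": -0.01,"y": 0.09,"z": 0.256,"claw": 1}
    - {"rx": 24,"ry": 0,"rz": 0,"x": -0.01,"y": 0.102,"z": 0.29,"claw": 1}

```text
t: 1.48
tcp_pos: [0.5461, 0.0013, 0.2491]
tcp_rot: [-0.453, -0.543, -0.453, 0.543]
ft_force: [0.3, 1.6, 0.3]
gripper_width: 0.0852
```

```bash
cat > snap.py <<'E'
from h import *
import sys,pickle
def snap(tag,names=("wrist",)):
    for n in names:
        c=cal(n); im=ctrl.camera(n)[:,:,::-1].copy(); cv2.imwrite(f"pics/{n}{tag}.png",im); pickle.dump(c,open(f"pics/{n}{tag}.pkl","wb"))
def load(n,tag): return cv2.imread(f"pics/{n}{tag}.png"),pickle.load(open(f"pics/{n}{tag}.pkl","rb"))
def info():
    s=ctrl.sense();print("t",round(s["t"],2),"tcp",s["tcp_pos"].round(4),"F",s["ft_force"].round(2),"M",s["ft_torque"].round(2),"w",round(s["gripper_width"],4),"j",s["joints"].round(2));print(R_tool(s).round(3).tolist())
if __name__=="__main__":
    info();snap(sys.argv[1],sys.argv[2:] or ("wrist",))
E
python3 snap.py 1
```

```text
t 1.48 tcp [0.5461 0.0013 0.2491] F [0.26 1.59 0.34] M [ 0.03 -0.01 -0.02] w 0.0852 j [-0.22  0.11  1.67 -0.    1.36 -0.03]
[[-0.0, 0.984, -0.18], [-0.0, -0.18, -0.984], [-1.0, -0.0, 0.0]]
```

View pics/wrist1.png

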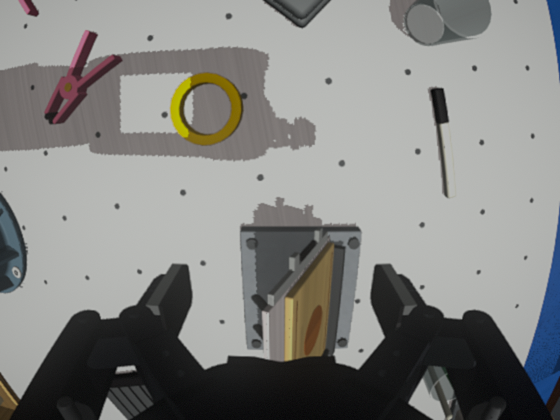

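```bash
python3 - <<'E'
from snap import *
im,c=load("wrist","1")
crop(im,230,190,140,170,4.5,"pics/w1c.png"); crop(im,255,220,85,90,9,"pics/w1d.png")
E
```

```text
(no output)
```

View pics/w1d.png

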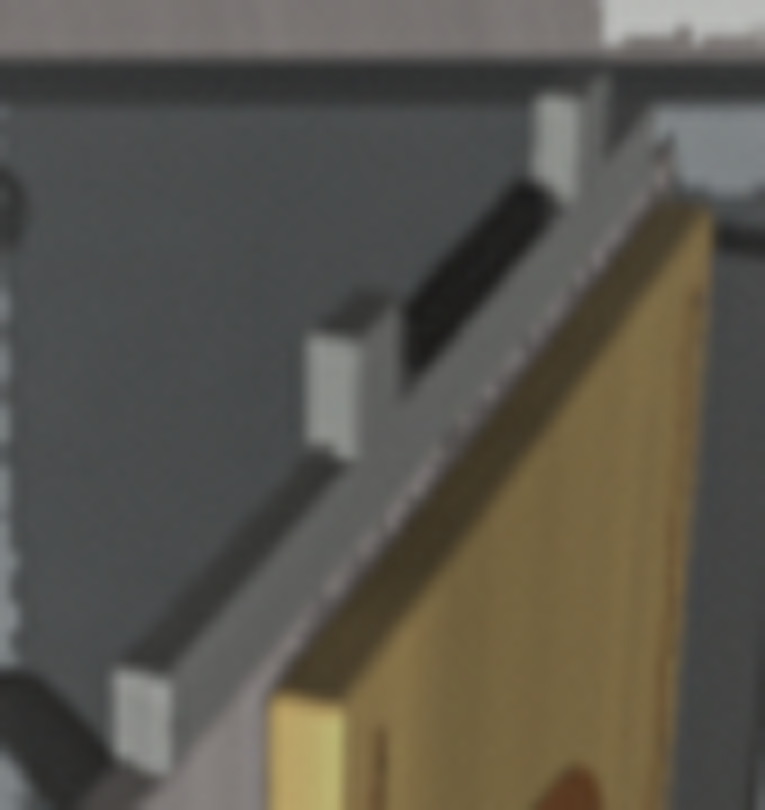

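View pics/w1c.png

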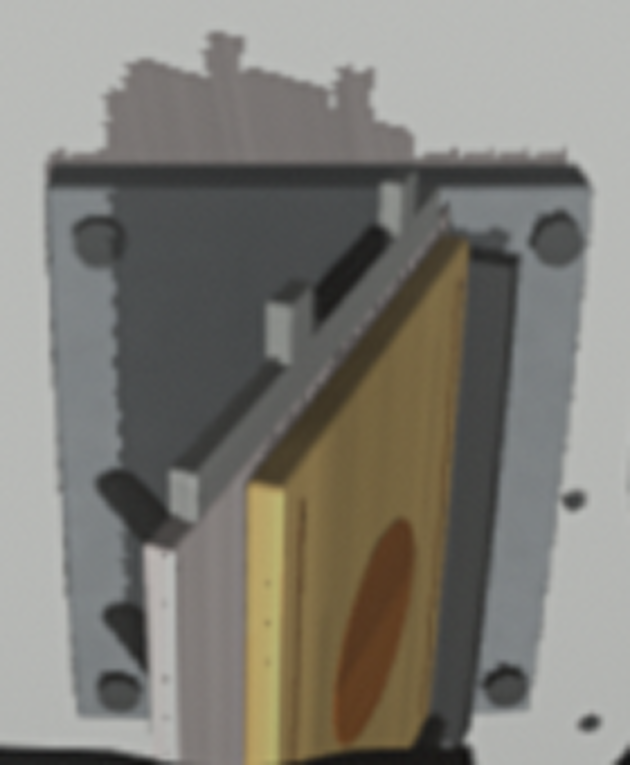

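Request:
carry_out:
  plan:
    - {"rx": 0,"ry": -7,"rz": 0,"x": 0.006,"y": 0,"z": -0.016,"claw": 1}
    - {"rx": 0,"ry": -14,"rz": 0,"x": 0.012,"y": 0,"z": -0.032,"claw": 1}
    - {"rx": 0,"ry": -21,"rz": 0,"x": 0.018,"y": 0,"z": -0.048,"claw": 1}
    - {"rx": 0,"ry": -28,"rz": 0,"x": 0.024,"y": 0,"z": -0.064,"claw": 1}
    - {"rx": 0,"ry": -30,"rz": 0,"x": 0.03,"y": 0,"z": -0.08,"claw": 1}
    - {"rx": 0,"ry": -30,"rz": 0,"x": 0.03,"y": 0,"z": -0.08,"claw": 1}
    - {"rx": 0,"ry": -30,"rz": 0,"x": 0.03,"y": 0,"z": -0.08,"claw": 1}
    - {"rx": 0,"ry": -30,"rz": 0,"x": 0.03,"y": 0,"z": -0.08,"claw": 1}

```text
t: 2.2
tcp_pos: [0.5596, 0.0818, 0.2194]
tcp_rot: [-0.555, -0.384, -0.321, 0.664]
ft_force: [-0.3, -0.4, -0.9]
gripper_width: 0.0854
```

```bash
python3 snap.py 2; python3 - <<'E'
from snap import *
im,c=load("wrist","2")
print(proj(c,np.array([[.55,-.06,.105]])))
E
```

```text
t 2.2 tcp [0.5596 0.0818 0.2194] F [-0.29 -0.42 -0.85] M [ 0.15 -0.03 -0.02] w 0.0854 j [ 0.19  0.36  1.51 -0.49  1.49  0.47]
[[-0.089, 0.984, -0.153], [-0.492, -0.177, -0.853], [-0.866, -0.0, 0.5]]
[[296.19156703 249.58522136]]
```

View pics/wrist2.png

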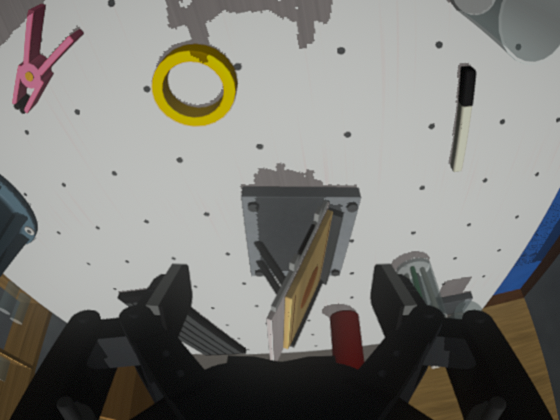

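```bash
python3 - <<'E'
from snap import *
im,c=load("wrist","2")
crop(im,265,195,85,90,9,"pics/w2d.png")
E
```

```text
(no output)
```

View pics/w2d.png

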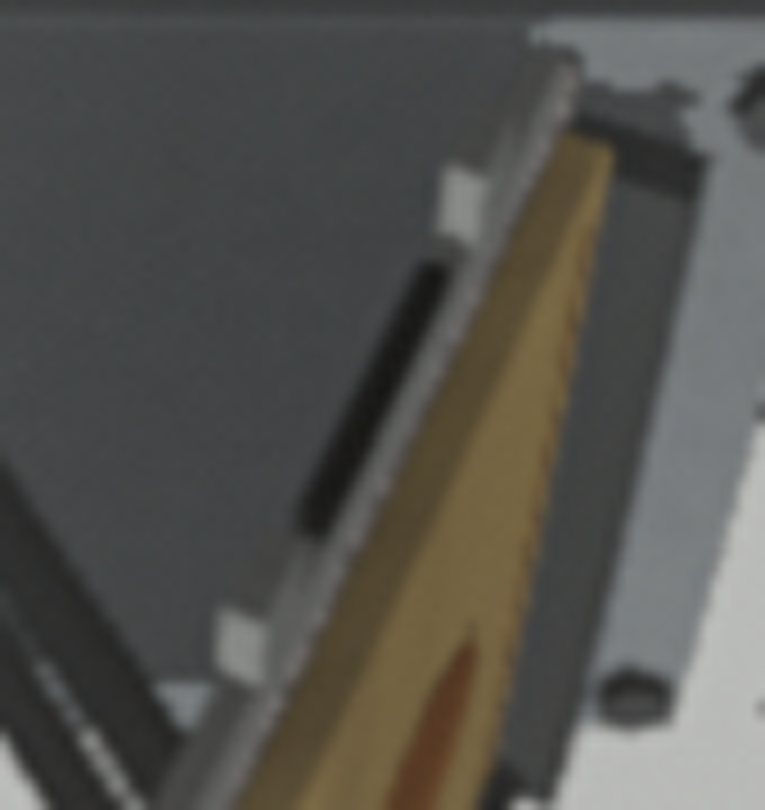

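```bash
python3 - <<'E'
from snap import *
_,c1=load("wrist","1");_,c2=load("wrist","2")
f=lambda a:(255+a[0]/9,220+a[1]/9); g=lambda a:(265+a[0]/9,195+a[1]/9)
pts={"ulug":((334,394),(242,646)),"llug":((558,148),(460,205)),"strip_lo":((535,185),(435,265)),
"plaque_bot_front":((712,212),(612,152)),"ulug_ob":((310,330),(222,605)),"ulug_if":((357,458),(262,685)),"llug_if":((578,200),(465,243)),"llug_ob":((538,92),(445,165))}
P={}
for k,(a,b) in pts.items():
    P[k],e=tri(c1,f(a),c2,g(b)); print(k,P[k].round(4),round(e,4))
d=P["ulug"]-P["llug"];print("d",d,np.linalg.norm(d))
yaw=np.deg2rad(-10.4);l=.42
X=np.array([np.cos(yaw)*np.cos(l),np.sin(yaw)*np.cos(l),np.sin(l)]);Y=np.array([-np.sin(yaw),np.cos(yaw),0]);Z=np.cross(X,Y)
B=np.stack([X,Y,Z]);print("d in bp",B@d)
E
```

```text
ulug [ 0.5457 -0.056   0.1279] 0.0
llug [ 0.5736 -0.0617  0.0639] 0.0005
strip_lo [ 0.5699 -0.062   0.0727] 0.0005
plaque_bot_front [ 0.5937 -0.0863  0.0368] 0.0
ulug_ob [ 0.5445 -0.0492  0.1267] 0.0001
ulug_if [ 0.5468 -0.0631  0.1288] 0.0
llug_if [ 0.5743 -0.0684  0.0647] 0.0019
llug_ob [ 0.5724 -0.0543  0.0636] 0.0003
d [-0.0279559   0.00564531  0.06395197] 0.07002326144576908
d in bp [3.97010216e-05 5.05987857e-04 7.00214220e-02]
```

```bash
python3 - <<'E'
from snap import *
im,c=load("wrist","2")
crop(im,230,175,145,185,4,"pics/w2c.png")
E
```

```text
(no output)
```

View pics/w2c.png

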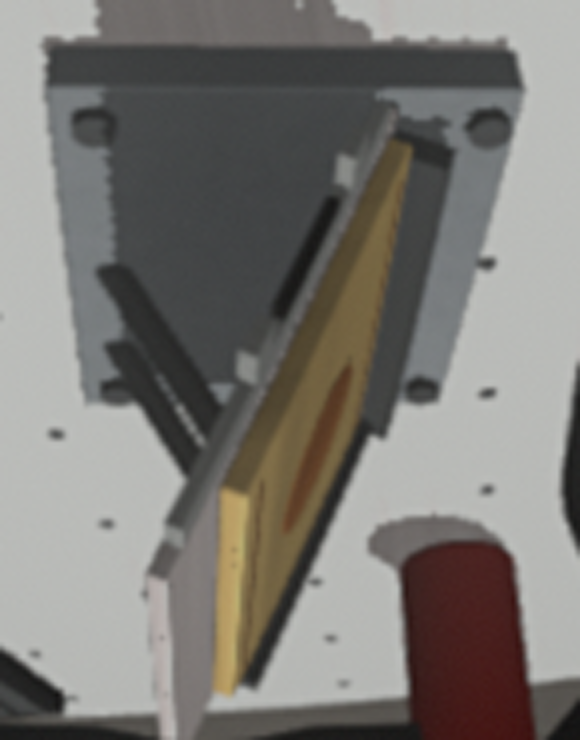

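```bash
python3 - <<'E'
from snap import *
_,c1=load("wrist","1");_,c2=load("wrist","2")
f=lambda a:(230+a[0]/4.5,190+a[1]/4.5); g=lambda a:(230+a[0]/4,175+a[1]/4)
pts={"base_back":((49,184),(48,87)),"base_front":((590,186),(522,90)),"bolt_back":((97,240),(93,125)),"bolt_front":((557,236),(490,127)),
"plate_top_back":((145,543),(148,573)),"plate_top_front":((178,546),(168,578)),"plaque_top_front":((286,486),(248,491)),"plaque_top_back":((248,486),(219,488)),"leaf_top":((185,492),(175,537)),"plaque_bot_front":((468,238),(411,145)),"plaque_bot_back":((450,232),(393,133))}
yaw=np.deg2rad(-10.4);l=.42
X=np.array([np.cos(yaw)*np.cos(l),np.sin(yaw)*np.cos(l),np.sin(l)]);Y=np.array([-np.sin(yaw),np.cos(yaw),0]);Z=np.cross(X,Y)
B=np.stack([X,Y,Z]); E0=np.array([.5645,-.0664,.0920])
for k,(a,b) in pts.items():
    P,e=tri(c1,f(a),c2,g(b)); print(k,P.round(4),round(e,4),"bp rel",(B@(P-E0)).round(4))
E
```

```text
base_back [ 0.4864 -0.0564  0.0212] 0.0001 bp rel [-0.1007 -0.0043 -0.0326]
base_front [ 0.6306 -0.0843  0.0204] 0.0001 bp rel [ 0.0331 -0.0057 -0.0932]
bolt_back [ 0.4961 -0.0742  0.0224] 0.0003 bp rel [-0.0885 -0.02   -0.0367]
bolt_front [ 0.6195 -0.0957  0.024 ] 0.0002 bp rel [ 0.0265 -0.0189 -0.0863]
plate_top_back [ 0.5188 -0.0682  0.1758] 0.0006 bp rel [-0.0066 -0.01    0.0947]
plate_top_front [ 0.5241 -0.0687  0.1772] 0.0004 bp rel [-0.0012 -0.0096  0.0938]
plaque_top_front [ 0.5425 -0.0765  0.1517] 0.0005 bp rel [ 0.0062 -0.0139  0.0626]
plaque_top_back [ 0.5353 -0.076   0.1504] 0.0006 bp rel [-0.0009 -0.0147  0.0643]
leaf_top [ 0.5265 -0.0631  0.1691] 0.0001 bp rel [-0.0032 -0.0036  0.0858]
plaque_bot_front [ 0.5936 -0.0856  0.0363] 0.0002 bp rel [ 0.0066 -0.0137 -0.0639]
plaque_bot_back [ 0.5891 -0.0854  0.0309] 0.0012 bp rel [ 0.0003 -0.0143 -0.0671]
```

```bash
cat >> h.py <<'E'
def down(yawz,lean=0.,leanyaw=None):
    "tool R: x down (leaned by lean), z towards yawz (rad)"
    z=np.array([np.cos(yawz),np.sin(yawz),0]); x=np.array([0,0,-1.]); y=np.cross(z,x)
    if lean: # rotate about z so that x leans towards +y
        x,y=np.cos(lean)*x+np.sin(lean)*y, None; y=np.cross(z,x)
    return np.stack([x,y,z],1)
def delta(p,Rt):
    s=ctrl.sense();R=R_tool(s)
    rv=np.rad2deg(Ro.from_matrix(R.T@Rt).as_rotvec()); sh=R.T@(np.asarray(p)-s["tcp_pos"])
    print("shift mm",(sh*1000).round(1),"rot deg",rv.round(2),"|",np.linalg.norm(sh).round(3),np.linalg.norm(rv).round(1))
E
python3 - <<'E'
from h import *
delta([.422,.354,.15],down(np.deg2rad(-74)))
E
```

```text
shift mm [ -61.4 -184.2 -246.1] rot deg [-25.67  29.44   6.83] | 0.313 39.7
```

Request:
carry_out:
  plan:
    - {"rx": -3.5,"ry": 4,"rz": 0.9,"x": -0.008,"y": -0.023,"z": -0.031,"claw": 1}
    - {"rx": -7,"ry": 8,"rz": 1.9,"x": -0.015,"y": -0.046,"z": -0.062,"claw": 1}
    - {"rx": -10.5,"ry": 12,"rz": 2.8,"x": -0.023,"y": -0.069,"z": -0.092,"claw": 1}
    - {"rx": -14,"ry": 16,"rz": 3.7,"x": -0.031,"y": -0.092,"z": -0.123,"claw": 1}
    - {"rx": -17.5,"ry": 20,"rz": 4.6,"x": -0.038,"y": -0.115,"z": -0.154,"claw": 1}
    - {"rx": -21,"ry": 24,"rz": 5.6,"x": -0.046,"y": -0.138,"z": -0.185,"claw": 1}
    - {"rx": -24,"ry": 28,"rz": 6.5,"x": -0.054,"y": -0.161,"z": -0.215,"claw": 1}
    - {"rx": -25.7,"ry": 29.4,"rz": 6.8,"x": -0.061,"y": -0.184,"z": -0.246,"claw": 1}

```text
t: 2.92
tcp_pos: [0.4224, 0.354, 0.1508]
tcp_rot: [0.564, 0.427, 0.565, -0.424]
ft_force: [0.3, 0.7, -0.7]
gripper_width: 0.0855
```

```bash
python3 snap.py 3; python3 - <<'E'
from snap import *
im,c=load("wrist","3")
print(proj(c,np.array([[.436,.305,.024],[.45,.252,.024]])))
E
```

```text
t 2.92 tcp [0.4224 0.354  0.1508] F [ 0.29  0.74 -0.69] M [-0.02 -0.04 -0.02] w 0.0855 j [0.48 0.22 1.75 0.   1.17 0.2 ]
[[0.002, 0.961, 0.276], [0.004, 0.276, -0.961], [-1.0, 0.003, -0.003]]
[[280.1154804  255.83894663]
 [279.00832886 306.27948923]]
```

View pics/wrist3.png

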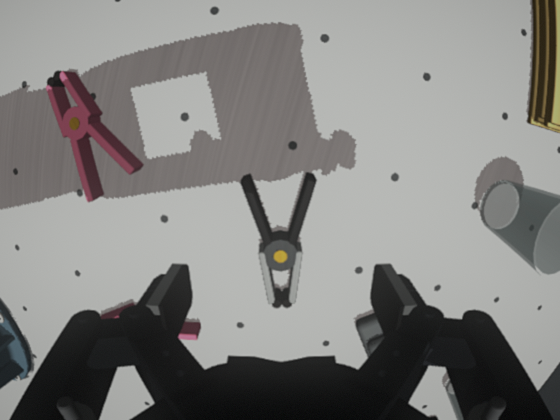

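```bash
python3 - <<'E'
from snap import *
im,c=load("wrist","3")
hsv=cv2.cvtColor(im,cv2.COLOR_BGR2HSV)
m=cv2.inRange(hsv,(15,120,90),(35,255,255))[230:280,250:310]
y,x=np.nonzero(m);u=[x.mean()+250,y.mean()+230];print(u,len(x))
print(onz(c,u,.024),onz(c,u,.025))
crop(im,230,160,100,150,5,"pics/w3c.png")
E
```

```text
[np.float64(279.93333333333334), np.float64(255.9111111111111)] 135
[[0.43586328 0.30488629 0.024     ]] [[0.43572978 0.30535278 0.025     ]]
```

View pics/w3c.png

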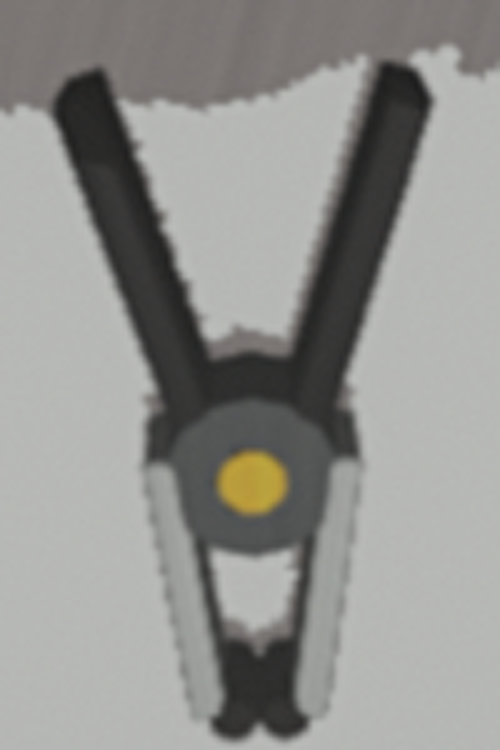

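```bash
python3 - <<'E'
from snap import *
im,c=load("wrist","3")
f=lambda a:(230+a[0]/5,160+a[1]/5)
H=onz(c,f((252.5,482)),.025)[0]
for n,a in {"L":(80,86),"R":(411,80),"mid":(245.5,83),"tip":(258,690),"Louter":(57,108),"Router":(432,103)}.items():
    p=onz(c,f(a),.024)[0]; print(n,p.round(4),np.linalg.norm(p-H).round(4),np.rad2deg(np.arctan2(*(p-H)[1::-1])).round(2))
E
```

```text
L [0.3893 0.366  0.024 ] 0.077 127.68
R [0.4416 0.3819 0.024 ] 0.0771 86.11
mid [0.4155 0.3739 0.024 ] 0.072 106.87
tip [0.4497 0.262  0.024 ] 0.045 -72.72
Louter [0.3865 0.3613 0.024 ] 0.0752 131.52
Router [0.4461 0.3792 0.024 ] 0.0748 82.51
```

```bash
python3 - <<'E'
from snap import *
im,c=load("wrist","3")
crop(im,130,250,80,90,8,"pics/w3f.png")
s=ctrl.sense();R=R_tool(s)
for uv,y in [((189,266),-.0427),((189,300),-.0427),((178,266),-.0427),((374,265),.0427)]:
    C,D=ray(c,uv); C=R.T@(C-s["tcp_pos"]);d=R.T@D[0]; k=(y-C[1])/d[1]; print(uv,(C+k*d).round(4))
E
```

```text
(189, 266) [ 0.0018 -0.0427  0.0024]
(189, 300) [-0.0061 -0.0427  0.0175]
(178, 266) [-0.0141 -0.0427 -0.0059]
(374, 265) [-0.0169  0.0427 -0.0076]
```

View pics/w3f.png

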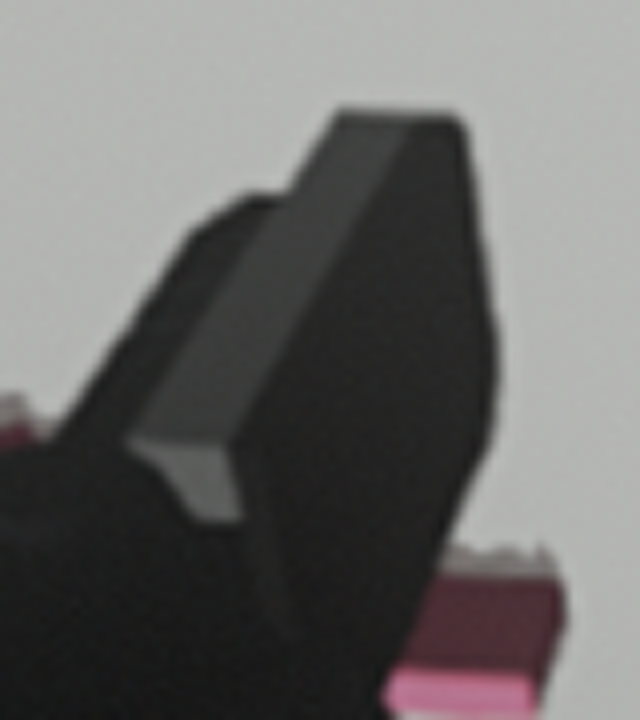

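```bash
python3 - <<'E'
from h import *
delta([.4212,.3528,.012],down(np.deg2rad(-73)))
E
```

```text
shift mm [136.7   1.6   6.7] rot deg [-0.83 -0.35  0.08] | 0.137 0.9
```

```bash
python3 - <<'E'
from snap import *
info(); delta([.4212,.3528,.012],down(np.deg2rad(-73)))
E
```

```text
t 2.97 tcp [0.4182 0.3581 0.1487] F [-4.75  1.38 -0.86] M [0.04 0.17 0.01] w 0.0854 j [0.49 0.23 1.75 0.01 1.17 0.2 ]
[[-0.003, 0.96, 0.278], [0.005, 0.279, -0.96], [-1.0, -0.001, -0.006]]
shift mm [136.7   1.6   6.7] rot deg [-0.83 -0.35  0.08] | 0.137 0.9
```

Request:
carry_out:
  plan:
    - {"rx": 0,"ry": 0,"rz": 0,"x": 0.02,"y": 0,"z": 0,"claw": 1}
    - {"rx": -0.5,"ry": 0,"rz": 0,"x": 0.05,"y": 0,"z": 0.001,"claw": 1}
    - {"rx": -1,"ry": 0,"rz": 0,"x": 0.075,"y": 0,"z": 0.001,"claw": 1}
    - {"rx": -1,"ry": 0,"rz": 0,"x": 0.095,"y": 0,"z": 0.001,"claw": 1}
    - {"rx": -1,"ry": 0,"rz": 0,"x": 0.108,"y": 0,"z": 0.001,"claw": 1}
    - {"rx": -1,"ry": 0,"rz": 0,"x": 0.115,"y": 0,"z": 0.001,"claw": 1}
    - {"rx": -1,"ry": 0,"rz": 0,"x": 0.115,"y": 0,"z": 0.001,"claw": 1}
    - {"rx": -1,"ry": 0,"rz": 0,"x": 0.115,"y": 0,"z": 0.001,"claw": 1}

```text
t: 3.63
tcp_pos: [0.4229, 0.3528, 0.0351]
tcp_rot: [0.568, 0.42, 0.568, -0.421]
ft_force: [0.5, 0.7, -0.1]
gripper_width: 0.0856
```

```bash
python3 - <<'E'
from snap import *
info(); delta([.4212,.3528,.012],down(np.deg2rad(-73)))
snap("4"); info();delta([.4212,.3528,.012],down(np.deg2rad(-73)))
E
```

```text
t 3.63 tcp [0.4229 0.3528 0.0351] F [ 0.47  0.67 -0.11] M [-0.   -0.06  0.01] w 0.0856 j [ 0.48  0.4   1.8  -0.    0.95  0.18]
[[-0.0, 0.956, 0.292], [-0.001, 0.292, -0.956], [-1.0, -0.0, 0.001]]
shift mm [23.1 -1.6 -0.5] rot deg [-0.01  0.03  0.02] | 0.023 0.0
t 3.68 tcp [0.4232 0.3532 0.0355] F [0.19 0.14 0.49] M [ 0.01 -0.03  0.02] w 0.0854 j [ 0.48  0.4   1.79 -0.    0.95  0.18]
[[0.001, 0.956, 0.293], [-0.0, 0.293, -0.956], [-1.0, 0.001, 0.0]]
shift mm [23.5 -2.  -0.2] rot deg [ 0.01  0.02 -0.04] | 0.024 0.0
```

View pics/wrist4.png

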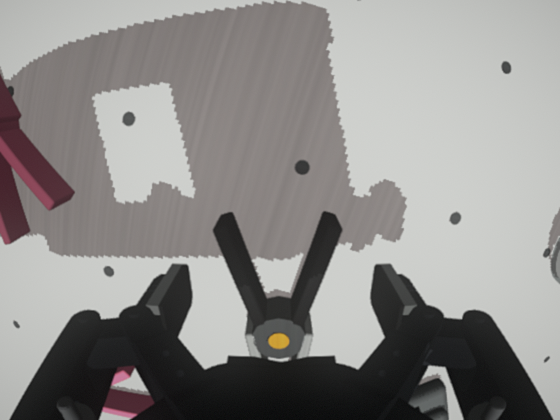

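Request:
carry_out:
  plan:
    - {"rx": 0,"ry": 0,"rz": 0,"x": 0.008,"y": -0.001,"z": 0,"claw": 1}
    - {"rx": 0,"ry": 0,"rz": 0,"x": 0.016,"y": -0.002,"z": 0,"claw": 1}
    - {"rx": 0,"ry": 0,"rz": 0,"x": 0.0225,"y": -0.002,"z": 0,"claw": 1}
    - {"rx": 0,"ry": 0,"rz": 0,"x": 0.0225,"y": -0.002,"z": 0,"claw": 0.6}
    - {"rx": 0,"ry": 0,"rz": 0,"x": 0.0225,"y": -0.002,"z": 0,"claw": 0.4}
    - {"rx": 0,"ry": 0,"rz": 0,"x": 0.0225,"y": -0.002,"z": 0,"claw": 0.3}
    - {"rx": 0,"ry": 0,"rz": 0,"x": 0.0225,"y": -0.002,"z": 0,"claw": 0.3}
    - {"rx": 0,"ry": 0,"rz": 0,"x": 0.0225,"y": -0.002,"z": 0,"claw": 0.3}

```text
t: 4.35
tcp_pos: [0.4202, 0.3529, 0.0119]
tcp_rot: [0.569, 0.42, 0.569, -0.421]
ft_force: [-0.5, 1.0, -0.3]
gripper_width: 0.0558
```

```bash
python3 snap.py 5
```

```text
t 4.35 tcp [0.4202 0.3529 0.0119] F [-0.51  1.01 -0.35] M [0.05 0.   0.01] w 0.0558 j [ 0.48  0.44  1.8  -0.    0.9   0.18]
[[-0.001, 0.956, 0.294], [-0.001, 0.294, -0.956], [-1.0, -0.001, 0.001]]
```

View pics/wrist5.png

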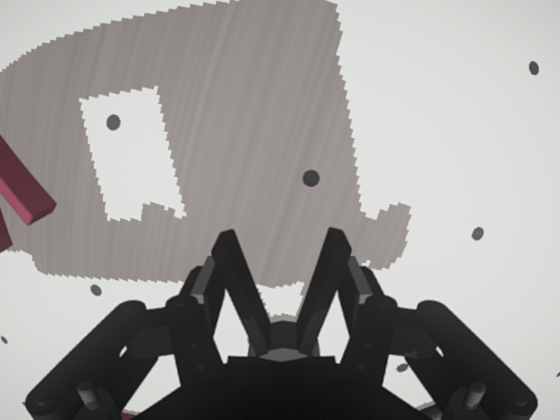

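Request:
carry_out:
  plan:
    - {"rx": 0,"ry": 0,"rz": 0,"x": 0,"y": 0,"z": 0,"claw": 0.2}
    - {"rx": 0,"ry": 0,"rz": 0,"x": 0,"y": 0,"z": 0,"claw": 0.1}
    - {"rx": 0,"ry": 0,"rz": 0,"x": 0,"y": 0,"z": 0,"claw": 0}
    - {"rx": 0,"ry": 0,"rz": 0,"x": 0,"y": 0,"z": 0,"claw": -0.1}
    - {"rx": 0,"ry": 0,"rz": 0,"x": 0,"y": 0,"z": 0,"claw": -0.2}
    - {"rx": 0,"ry": 0,"rz": 0,"x": 0,"y": 0,"z": 0,"claw": -0.3}
    - {"rx": 0,"ry": 0,"rz": 0,"x": 0,"y": 0,"z": 0,"claw": -0.35}
    - {"rx": 0,"ry": 0,"rz": 0,"x": 0,"y": 0,"z": 0,"claw": -0.35}

```text
t: 5.07
tcp_pos: [0.4217, 0.3538, 0.0137]
tcp_rot: [0.569, 0.421, 0.568, -0.419]
ft_force: [-2.1, 0.4, 11.9]
gripper_width: 0.0279
```

```bash
python3 snap.py 6
```

```text
t 5.07 tcp [0.4217 0.3538 0.0137] F [-2.15  0.36 11.86] M [ 0.11  0.18 -0.03] w 0.0279 j [ 0.48  0.44  1.8  -0.    0.9   0.18]
[[0.002, 0.956, 0.294], [0.001, 0.294, -0.956], [-1.0, 0.002, -0.0]]
```

View pics/wrist6.png

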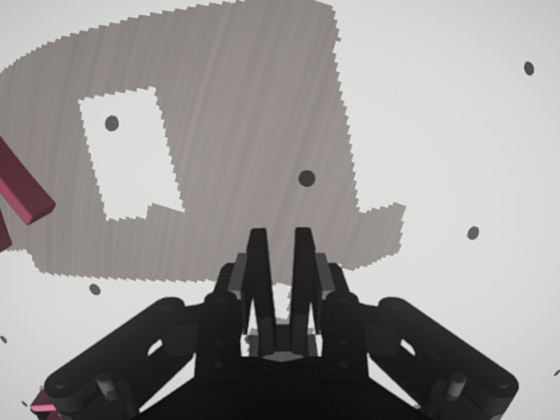

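Request:
carry_out:
  plan:
    - {"rx": 0,"ry": 0,"rz": 0,"x": -0.001,"y": 0,"z": 0,"claw": -0.4}
    - {"rx": 0,"ry": 0,"rz": 0,"x": -0.002,"y": 0,"z": 0,"claw": -0.45}
    - {"rx": 0,"ry": 0,"rz": 0,"x": -0.002,"y": 0,"z": 0,"claw": -0.5}
    - {"rx": 0,"ry": 0,"rz": 0,"x": -0.002,"y": 0,"z": 0,"claw": -0.6}
    - {"rx": 0,"ry": 0,"rz": 0,"x": -0.002,"y": 0,"z": 0,"claw": -0.6}
    - {"rx": 0,"ry": 0,"rz": 0,"x": -0.002,"y": 0,"z": 0,"claw": -0.6}
    - {"rx": 0,"ry": 0,"rz": 0,"x": -0.01,"y": 0,"z": 0,"claw": -0.6}
    - {"rx": 0,"ry": 0,"rz": 0,"x": -0.03,"y": 0,"z": 0,"claw": -0.6}

```text
t: 5.78
tcp_pos: [0.4173, 0.3512, 0.0392]
tcp_rot: [0.567, 0.417, 0.57, -0.423]
ft_force: [-0.4, -0.4, -1.0]
gripper_width: 0.0184
```

```bash
python3 snap.py 7 wrist scene top; python3 - <<'E'
from snap import *
im,_=load("scene","7"); crop(im,360,180,100,75,6,"pics/s7c.png")
im,_=load("top","7"); crop(im,110,205,100,75,6,"pics/t7c.png")
E
```

```text
t 5.78 tcp [0.4173 0.3512 0.0392] F [-0.37 -0.43 -0.96] M [ 0.01  0.05 -0.  ] w 0.0184 j [ 0.48  0.39  1.8  -0.    0.96  0.18]
[[-0.008, 0.956, 0.293], [-0.004, 0.293, -0.956], [-1.0, -0.009, 0.002]]
```

View pics/wrist7.png

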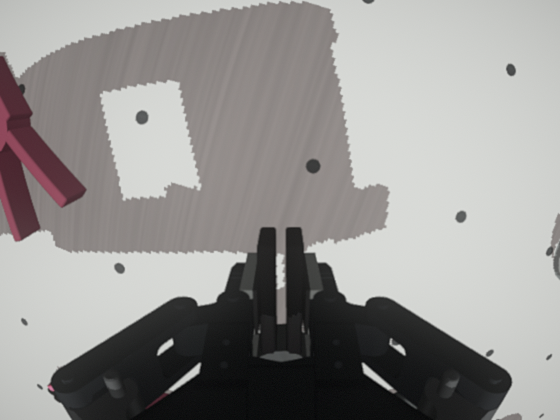

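View pics/s7c.png

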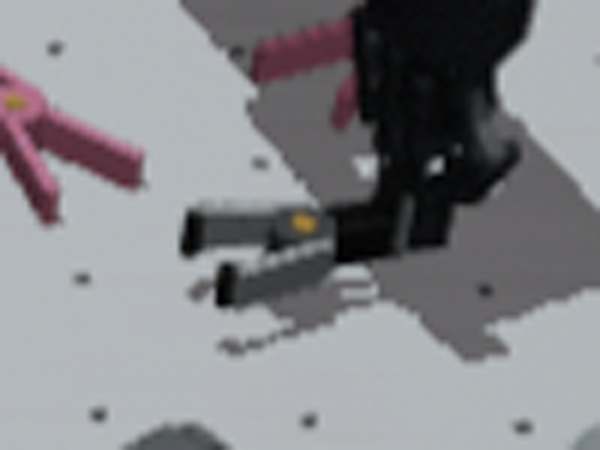

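```bash
cat >> h.py <<'E'
YAW=np.deg2rad(-10.4);L=.42
X_=np.array([np.cos(YAW)*np.cos(L),np.sin(YAW)*np.cos(L),np.sin(L)]);Y_=np.array([-np.sin(YAW),np.cos(YAW),0]);Z_=np.cross(X_,Y_)
B=np.stack([X_,Y_,Z_]); E0=np.array([.5645,-.0664,.0920]); RF=np.stack([-Z_,X_,-Y_],1)
E
python3 - <<'E'
from h import *
print(np.linalg.det(RF)); delta(E0+.19*Y_+[0,0,.07],RF); print(E0+.19*Y_+[0,0,.07])
im=cv2.imread("pics/wrist7.png");crop(im,220,215,120,160,4,"pics/w7c.png")
E
```

```text
1.0
shift mm [-119.3  102.   274.7] rot deg [27.07 -5.76 23.56] | 0.316 36.3
[0.59879864 0.12047858 0.162     ]
```

View pics/w7c.png

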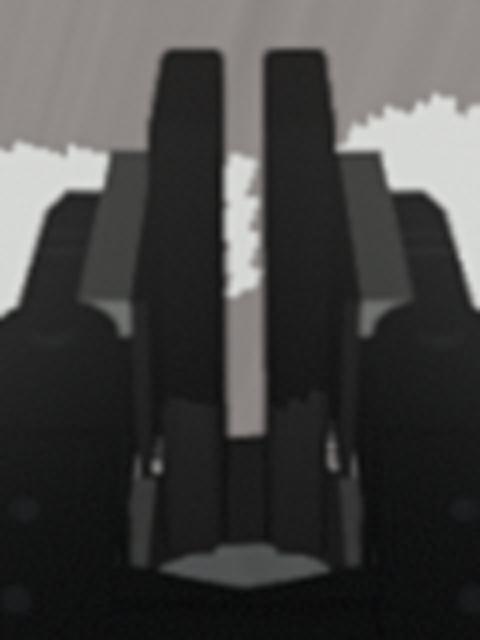

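Request:
carry_out:
  plan:
    - {"rx": 1,"ry": 0,"rz": 1,"x": -0.033,"y": 0.003,"z": 0.015,"claw": -0.6}
    - {"rx": 5,"ry": -1,"rz": 5,"x": -0.06,"y": 0.017,"z": 0.04,"claw": -0.6}
    - {"rx": 10,"ry": -2,"rz": 9,"x": -0.08,"y": 0.032,"z": 0.073,"claw": -0.6}
    - {"rx": 15,"ry": -3,"rz": 13,"x": -0.092,"y": 0.046,"z": 0.108,"claw": -0.6}
    - {"rx": 20,"ry": -4,"rz": 17.5,"x": -0.1,"y": 0.06,"z": 0.144,"claw": -0.6}
    - {"rx": 24,"ry": -5,"rz": 21,"x": -0.108,"y": 0.075,"z": 0.181,"claw": -0.6}
    - {"rx": 27,"ry": -5.8,"rz": 23.5,"x": -0.114,"y": 0.089,"z": 0.218,"claw": -0.6}
    - {"rx": 27,"ry": -5.8,"rz": 23.5,"x": -0.119,"y": 0.102,"z": 0.255,"claw": -0.6}

```text
t: 6.6
tcp_pos: [0.591, 0.1382, 0.1589]
tcp_rot: [0.556, 0.624, 0.33, -0.439]
ft_force: [0.9, 0.9, -1.2]
gripper_width: 0.0188
```

```bash
python3 - <<'E'
from snap import *
info(); delta(E0+.15*Y_,RF)
E
```

```text
t 6.6 tcp [0.591  0.1382 0.1589] F [ 0.89  0.86 -1.2 ] M [ 0.09  0.25 -0.03] w 0.0188 j [ 0.09  0.13  1.9  -0.17  0.72  0.38]
[[0.397, 0.9, -0.181], [-0.076, -0.164, -0.983], [-0.915, 0.404, 0.003]]
shift mm [ 65.8 -17.2  55.8] rot deg [0.05 0.18 0.22] | 0.088 0.3
```

Request:
carry_out:
  plan:
    - {"rx": 0,"ry": 0,"rz": 0,"x": 0.02,"y": -0.005,"z": 0.017,"claw": -0.6}
    - {"rx": 0,"ry": 0,"rz": 0.2,"x": 0.04,"y": -0.01,"z": 0.034,"claw": -0.6}
    - {"rx": 0,"ry": 0.2,"rz": 0.2,"x": 0.056,"y": -0.015,"z": 0.048,"claw": -0.6}
    - {"rx": 0,"ry": 0.2,"rz": 0.2,"x": 0.065,"y": -0.017,"z": 0.056,"claw": -0.6}
    - {"rx": 0,"ry": 0.2,"rz": 0.2,"x": 0.066,"y": -0.017,"z": 0.056,"claw": -0.6}
    - {"rx": 0,"ry": 0.2,"rz": 0.2,"x": 0.066,"y": -0.017,"z": 0.056,"claw": -0.6}
    - {"rx": 0,"ry": 0.2,"rz": 0.2,"x": 0.066,"y": -0.017,"z": 0.056,"claw": -0.6}
    - {"rx": 0,"ry": 0.2,"rz": 0.2,"x": 0.066,"y": -0.017,"z": 0.056,"claw": -0.6}

```text
t: 7.27
tcp_pos: [0.5944, 0.0827, 0.0949]
tcp_rot: [0.557, 0.626, 0.33, -0.435]
ft_force: [0.6, 0.7, -0.5]
gripper_width: 0.0191
```

```bash
python3 snap.py 8 wrist scene top;  python3 - <<'E'
from snap import *
info(); delta(E0+.15*Y_,RF)
im,_=load("scene","8"); crop(im,260,180,110,80,7,"pics/s8c.png")
im,_=load("top","8"); crop(im,210,140,110,80,7,"pics/t8c.png")
im,_=load("wrist","8"); crop(im,200,180,160,180,4,"pics/w8c.png")
E
```

```text
t 7.27 tcp [0.5944 0.0827 0.0949] F [ 0.59  0.67 -0.52] M [0.08 0.23 0.03] w 0.0191 j [-0.03  0.21  1.97 -0.12  0.55  0.24]
[[0.404, 0.897, -0.177], [-0.072, -0.162, -0.984], [-0.912, 0.41, -0.001]]
t 7.42 tcp [0.5941 0.0826 0.0946] F [-0.67 -0.07 -1.53] M [ 0.09  0.21 -0.04] w 0.0189 j [-0.03  0.21  1.97 -0.12  0.55  0.24]
[[0.404, 0.898, -0.177], [-0.072, -0.162, -0.984], [-0.912, 0.41, -0.001]]
shift mm [ 1.5 -3.1  1.9] rot deg [ 0.16 -0.13 -0.15] | 0.004 0.3
```

View pics/wrist8.png

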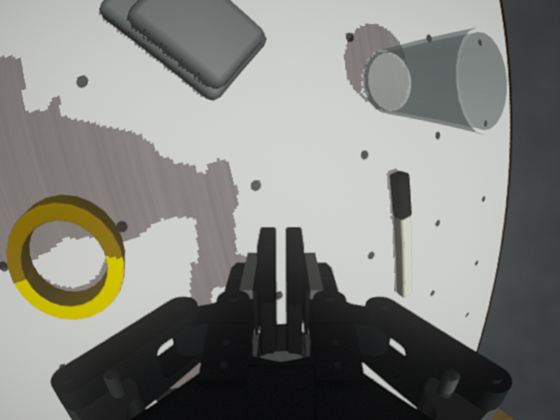

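View pics/s8c.png

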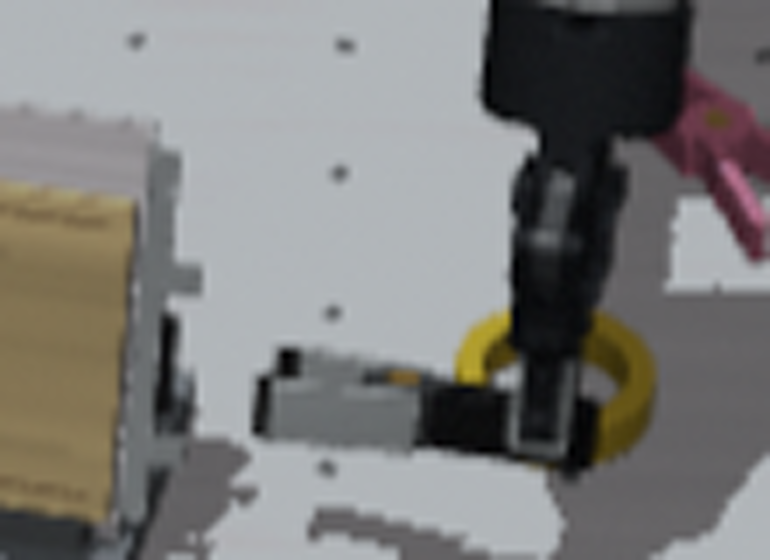

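View pics/t8c.png

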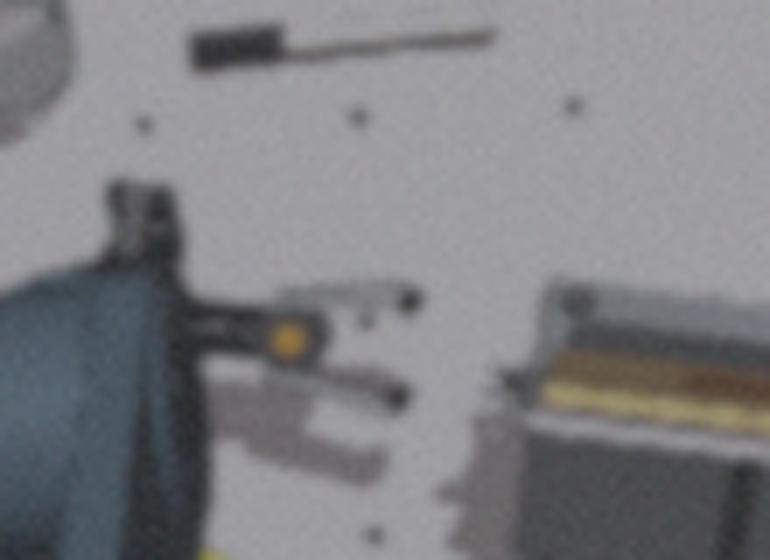

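```bash
python3 - <<'E'
from snap import *
s=ctrl.sense();R=R_tool(s);p=s["tcp_pos"]
im,T=load("top","8");ims,S=load("scene","8")
def cen(im,x0,y0,x1,y1):
    hsv=cv2.cvtColor(im,cv2.COLOR_BGR2HSV);m=cv2.inRange(hsv,(8,70,60),(30,255,255))[y0:y1,x0:x1];y,x=np.nonzero(m);w=hsv[y0:y1,x0:x1,1][y,x].astype(float);return np.array([(x*w).sum()/w.sum()+x0,(y*w).sum()/w.sum()+y0]),len(x)
ut,n=cen(im,244,180,258,196);us,m=cen(ims,312,229,323,238);print(ut,n,us,m)
P,e=tri(S,us,T,ut);print("pin",P,e,"in tool",R.T@(P-p),"in bp",B@(P-E0))
# bias check: observed upper lug in scene, known corners
for n,q in {"ulug out top":[-.004,.013,.041],"ulug out bot":[-.004,.013,.029],"llug out top":[-.004,.013,-.029],"leafmid":[-.004,0,0],"hubpredict(50)":[0,0,0]}.items():
    X=E0+np.array(q)@B
    if n.startswith("hub"): X=p+R@[-.013,0,.05]
    print(n,"scene crop",((proj(S,X)[0]-[260,180])*7).round(0),"top crop",((proj(T,X)[0]-[210,140])*7).round(0))
# tips
for n,ps in {"tips mid":[.0,0,.1]}.items():
    pass
E
```

```text
[250.68733579 188.14135575] 18 [317.22650376 233.46428571] 9
pin [0.58104355 0.03043544 0.10561581] 0.0006573423828894104 in tool [-0.01153202  0.0012676   0.05361657] in bp [0.00444817 0.09823101 0.01292538]
ulug out top scene crop [193. 267.] top crop [479. 392.]
ulug out bot scene crop [191. 296.] top crop [481. 389.]
llug out top scene crop [178. 438.] top crop [490. 370.]
leafmid scene crop [152. 363.] top crop [516. 383.]
hubpredict(50) scene crop [410. 371.] top crop [275. 339.]
```

```bash
python3 - <<'E'
from snap import *
_,c1=load("wrist","1");_,c2=load("wrist","2")
f=lambda a:(255+(a[0]+.5)/9-.5,220+(a[1]+.5)/9-.5); g=lambda a:(265+(a[0]+.5)/9-.5,195+(a[1]+.5)/9-.5)
pts={"ulug":((334,394),(242,646)),"llug":((558,148),(460,205))}
P={k:tri(c1,f(a),c2,g(b)) for k,(a,b) in pts.items()}
print(P); M=(P["ulug"][0]+P["llug"][0])/2; print("E0 new",M-.006*Z_-.0065*Y_+.004*X_)
im,c=load("wrist","8");s=ctrl.sense();R=R_tool(s);p=s["tcp_pos"]
for x in (-.010,-.0115,-.013):
  C,D=ray(c,(267,228));C=R.T@(C-p);d=R.T@D[0];k=(x-C[0])/d[0];print("handle end",(C+k*d).round(4))
# E0 in current wrist view? 
print(proj(c,E0))
E
```

```text
{'ulug': (array([ 0.54529279, -0.05570244,  0.12754117]), np.float64(6.803306044535188e-05)), 'llug': (array([ 0.57319961, -0.06121253,  0.06362651]), np.float64(0.0005242780284805517))}
E0 new [ 0.56407155 -0.06595167  0.09173635]
handle end [-0.01   -0.0052 -0.0284]
handle end [-0.0115 -0.0051 -0.029 ]
handle end [-0.013  -0.005  -0.0296]
[[275.56686682 443.92949007]]
```

View pics/w8c.png

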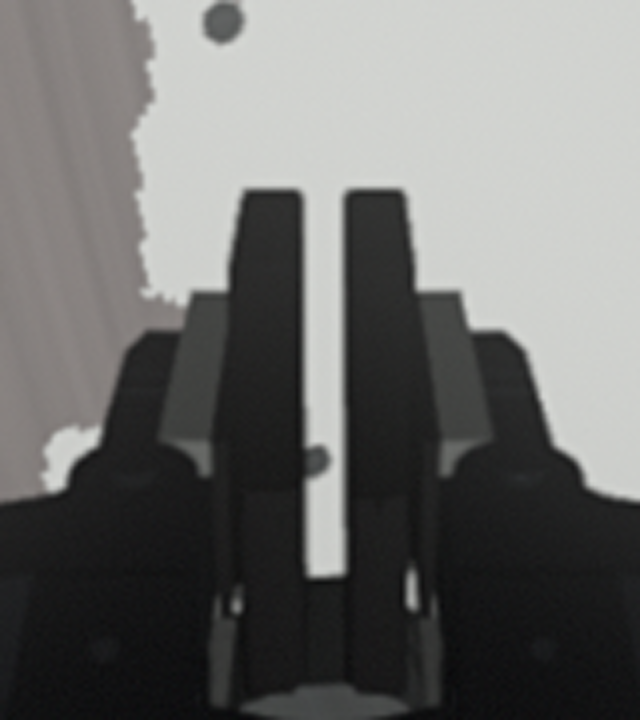

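```bash
python3 - <<'E'
from snap import *
im,_=load("top","8"); a=im[180:206,262:302]; cv2.imwrite("pics/t8l.png",cv2.resize(cv2.convertScaleAbs(a,alpha=1.6,beta=-40),None,fx=18,fy=18,interpolation=cv2.INTER_CUBIC))
im,_=load("scene","8"); a=im[190:255,270:330]; cv2.imwrite("pics/s8l.png",cv2.resize(cv2.convertScaleAbs(a,alpha=1.3,beta=-20),None,fx=9,fy=9,interpolation=cv2.INTER_CUBIC))
E
```

```text
(no output)
```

View pics/t8l.png

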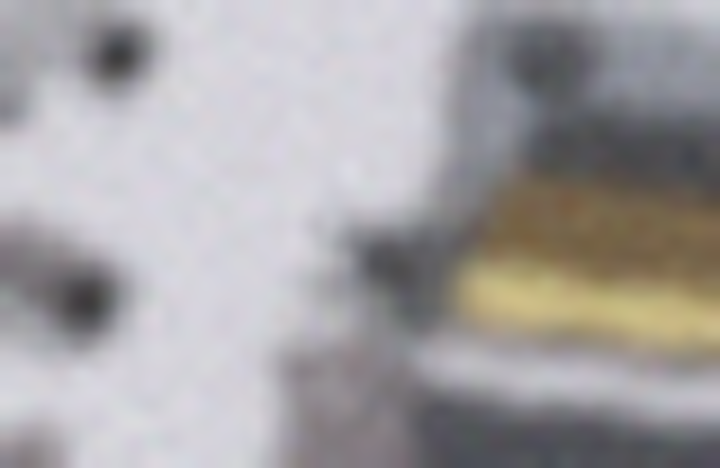

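View pics/s8l.png

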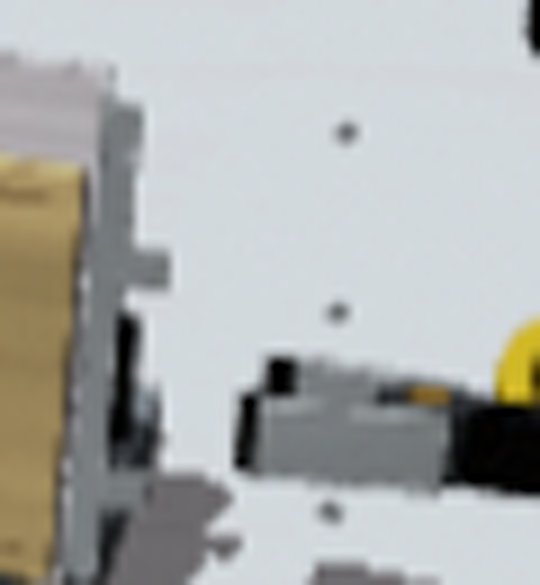

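```bash
python3 - <<'E'
from snap import *
_,S=load("scene","8"); o=lambda a:(270+(a[0]+.5)/9-.5,190+(a[1]+.5)/9-.5)
pin=proj
def y(uv,x): 
    P=onplane(S,uv,E0+x*X_,X_)[0]; return (B@(P-E0)*1000).round(1)
print("ulug outer mid",y(o((171,270)),-.004),"leaf end top",y(o((141,125)),-.004),"plate end?",y(o((108,85)),-.001),"plaque top",y(o((88,170)),.007))
s=ctrl.sense();R=R_tool(s);p=s["tcp_pos"]
hubbp=B@(p+R@[.001,0,.0536]-E0);print("hub bp by FK",hubbp.round(4))
print("pin",y((317.3,233.5),hubbp[0]))
print("strip ends",y(o((128,315)),-.004),y(o((125,465)),-.004),"lower lug",y(o((150,490)),-.004))
E
```

```text
ulug outer mid [-4.  15.9 37.3] leaf end top [-4.   2.8 80.4] plate end? [-1.  -7.6 91.9] plaque top [ 7.  -9.7 67.3]
hub bp by FK [0.0032 0.0983 0.0004]
pin [ 3.2 98.6 12.5]
strip ends [-4.   4.  21.4] [ -4.    7.2 -25.8] lower lug [ -4.   15.6 -32.5]
```

Request:
carry_out:
  plan:
    - {"rx": 0,"ry": 0,"rz": 0,"x": 0,"y": -0.0015,"z": 0.006,"claw": -0.6}
    - {"rx": 0.1,"ry": -0.1,"rz": -0.1,"x": 0,"y": -0.003,"z": 0.014,"claw": -0.6}
    - {"rx": 0.1,"ry": -0.1,"rz": -0.1,"x": -0.0005,"y": -0.0035,"z": 0.022,"claw": -0.6}
    - {"rx": 0.1,"ry": -0.1,"rz": -0.1,"x": -0.0005,"y": -0.0035,"z": 0.03,"claw": -0.6}
    - {"rx": 0.1,"ry": -0.1,"rz": -0.1,"x": -0.0005,"y": -0.0035,"z": 0.037,"claw": -0.6}
    - {"rx": 0.1,"ry": -0.1,"rz": -0.1,"x": -0.0005,"y": -0.0035,"z": 0.04,"claw": -0.6}
    - {"rx": 0.1,"ry": -0.1,"rz": -0.1,"x": -0.0005,"y": -0.0035,"z": 0.04,"claw": -0.6}
    - {"rx": 0.1,"ry": -0.1,"rz": -0.1,"x": -0.0005,"y": -0.0035,"z": 0.04,"claw": -0.6}

```text
t: 8.08
tcp_pos: [0.583, 0.0427, 0.0926]
tcp_rot: [0.556, 0.626, 0.329, -0.437]
ft_force: [-0.0, 0.2, -1.1]
gripper_width: 0.0184
```

```bash
cat > look.py <<'E'
from snap import *
import sys
tag=sys.argv[1]
info();snap(tag,("scene","top"))
s=ctrl.sense();R=R_tool(s);p=s["tcp_pos"];print("hub bp mm",(B@(p+R@[.001,0,.0536]-E0)*1000).round(1)); print("rot err",np.rad2deg(Ro.from_matrix(R.T@RF).as_rotvec()).round(2))
im,_=load("scene",tag); a=im[190:255,265:330]; A=cv2.resize(cv2.convertScaleAbs(a,alpha=1.3,beta=-20),None,fx=8,fy=8,interpolation=cv2.INTER_CUBIC)
im,_=load("top",tag); b=im[165:217,235:287+13]; Bm=cv2.resize(cv2.convertScaleAbs(b,alpha=1.6,beta=-40),None,fx=8,fy=8,interpolation=cv2.INTER_CUBIC)
cv2.imwrite(f"pics/s{tag}l.png",A);cv2.imwrite(f"pics/t{tag}l.png",Bm)
E
python3 look.py 9
```

```text
t 8.08 tcp [0.583  0.0427 0.0926] F [-0.03  0.21 -1.06] M [ 0.05  0.25 -0.03] w 0.0184 j [-0.11  0.18  2.01 -0.05  0.53  0.11]
[[0.4, 0.898, -0.181], [-0.074, -0.165, -0.983], [-0.913, 0.407, 0.0]]
hub bp mm [-1.2 57.5  0.2]
rot err [0.01 0.01 0.05]
```

View pics/s9l.png

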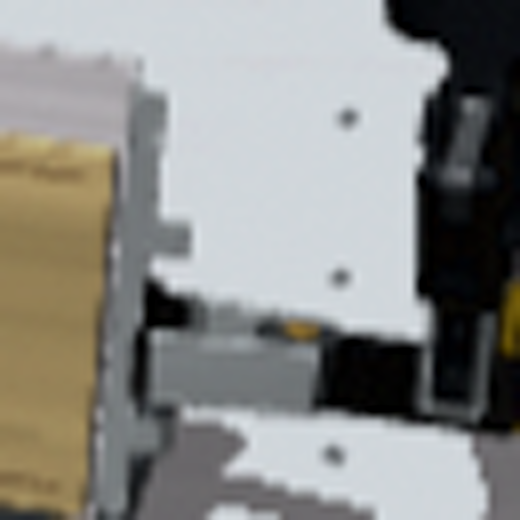

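View pics/t9l.png

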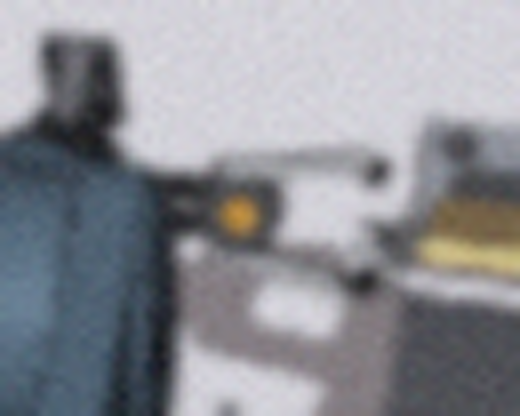

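```bash
python3 - <<'E'
from snap import *
_,T=load("top","9");im,S=load("scene","9")
s=ctrl.sense();R=R_tool(s);p=s["tcp_pos"]
k=lambda u:((u-[235,165]+.5)*8-.5).round(0)
q=lambda u:((u-[265,190]+.5)*8-.5).round(0)
for n,b in {"E0":[0,0,0],"lug u out":[-4,13,41],"lug l out":[-4,13,-29],"plq free mid front":[7,-13,0],"plate back":[-7,-10,0],"plq top fr":[7,-13,63],"plq top bk":[-1,-13,63],"plate top fr":[-1,-10,93],"plate top bk":[-7,-10,93]}.items():
    X=E0+np.array(b)/1000@B; print(n,"top",k(proj(T,X)[0]),"scene",q(proj(S,X)[0]))
for n,b in {"pin":[-.012,0,.0536],"tip+":[-.011,.02,.1016],"tip-":[-.011,-.02,.1016]}.items():
    X=p+R@np.array(b);print(n,"top",k(proj(T,X)[0]),"scene",q(proj(S,X)[0]))
E
```

```text
E0 top [395. 231.] scene [134. 341.]
lug u out top [351. 252.] scene [185. 228.]
lug l out top [363. 227.] scene [167. 425.]
plq free mid front top [432. 217.] scene [ 92. 341.]
plate back top [419. 253.] scene [111. 332.]
plq top fr top [425. 239.] scene [108. 162.]
plq top bk top [422. 262.] scene [113. 157.]
plate top fr top [410. 273.] scene [129.  71.]
plate top bk top [408. 290.] scene [133.  68.]
pin top [237. 218.] scene [304. 328.]
tip+ top [374. 181.] scene [152. 326.]
tip- top [360. 289.] scene [178. 295.]
```

Request:
carry_out:
  plan:
    - {"rx": 0,"ry": 0,"rz": 0,"x": 0,"y": 0.0005,"z": 0.004,"claw": -0.6}
    - {"rx": 0,"ry": 0,"rz": 0,"x": -0.0005,"y": 0.0005,"z": 0.01,"claw": -0.6}
    - {"rx": 0,"ry": 0,"rz": 0,"x": -0.0005,"y": 0.0005,"z": 0.016,"claw": -0.6}
    - {"rx": 0,"ry": 0,"rz": 0,"x": -0.0005,"y": 0.0005,"z": 0.022,"claw": -0.6}
    - {"rx": 0,"ry": 0,"rz": 0,"x": -0.0005,"y": 0.0005,"z": 0.026,"claw": -0.6}
    - {"rx": 0,"ry": 0,"rz": 0,"x": -0.0005,"y": 0.0005,"z": 0.028,"claw": -0.6}
    - {"rx": 0,"ry": 0,"rz": 0,"x": -0.0005,"y": 0.0005,"z": 0.028,"claw": -0.6}
    - {"rx": 0,"ry": 0,"rz": 0,"x": -0.0005,"y": 0.0005,"z": 0.028,"claw": -0.6}

```text
t: 8.85
tcp_pos: [0.5782, 0.0152, 0.0933]
tcp_rot: [0.556, 0.626, 0.33, -0.437]
ft_force: [-0.2, 0.3, -0.5]
gripper_width: 0.0189
```

```bash
python3 look.py 10
```

```text
t 8.85 tcp [0.5782 0.0152 0.0933] F [-0.17  0.35 -0.49] M [0.08 0.18 0.01] w 0.0189 j [-0.18  0.16  2.03 -0.    0.53  0.01]
[[0.4, 0.898, -0.181], [-0.074, -0.165, -0.983], [-0.913, 0.407, 0.0]]
hub bp mm [-0.7 29.4  0.7]
rot err [0.01 0.01 0.05]
```

View pics/s10l.png

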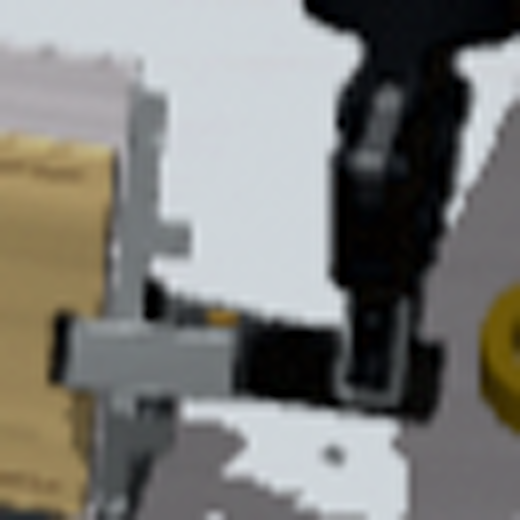

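View pics/t10l.png

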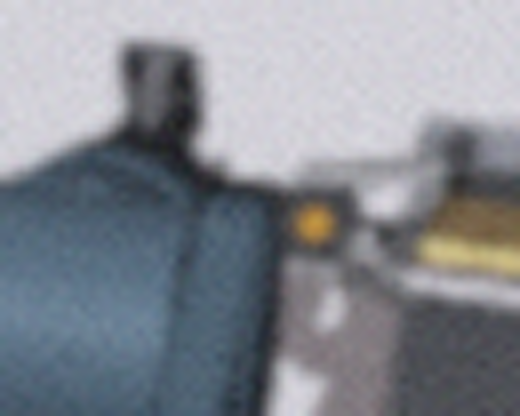

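Request:
carry_out:
  plan:
    - {"rx": 0,"ry": 0,"rz": 0,"x": 0,"y": 0,"z": 0.001,"claw": -0.6}
    - {"rx": 0,"ry": 0,"rz": 0,"x": 0,"y": 0,"z": 0.002,"claw": -0.6}
    - {"rx": 0,"ry": 0,"rz": 0,"x": 0,"y": 0,"z": 0.003,"claw": -0.6}
    - {"rx": 0,"ry": 0,"rz": 0,"x": 0,"y": 0,"z": 0.004,"claw": -0.6}
    - {"rx": 0,"ry": 0,"rz": 0,"x": 0,"y": 0,"z": 0.005,"claw": -0.6}
    - {"rx": 0,"ry": 0,"rz": 0,"x": 0,"y": 0,"z": 0.006,"claw": -0.6}
    - {"rx": 0,"ry": 0,"rz": 0,"x": 0,"y": 0,"z": 0.006,"claw": -0.6}
    - {"rx": 0,"ry": 0,"rz": 0,"x": 0,"y": 0,"z": 0.006,"claw": -0.6}

```text
t: 9.62
tcp_pos: [0.5771, 0.0095, 0.0933]
tcp_rot: [0.556, 0.625, 0.33, -0.437]
ft_force: [-0.1, 0.3, 0.3]
gripper_width: 0.0187
```

```bash
cat > feel.py <<'E'
from snap import *
import sys
n=int(sys.argv[1]) if len(sys.argv)>1 else 3
F=[];H=[]
for i in range(n+1):
    s=ctrl.sense();R=R_tool(s);p=s["tcp_pos"];F.append(B@s["ft_force"]);H.append(B@(p+R@[.001,0,.0536]-E0)*1000)
    if i<n: ctrl.camera("scene")
F=np.array(F);H=np.array(H)
print("t",round(s["t"],2),"F bp mean",F.mean(0).round(2),"Fy each",F[:,1].round(2),"hub mean",H.mean(0).round(2),"M bp",(B@s["ft_torque"]).round(2))
E
python3 feel.py 3
```

```text
t 9.77 F bp mean [-0.36  0.48 -0.67] Fy each [0.3  0.12 1.29 0.22] hub mean [-0.7  23.37  0.69] M bp [ 0.04  0.27 -0.06]
```

Request:
carry_out:
  plan:
    - {"rx": 0,"ry": 0,"rz": 0,"x": 0,"y": 0,"z": 0.0005,"claw": -0.6}
    - {"rx": 0,"ry": 0,"rz": 0,"x": 0,"y": 0,"z": 0.001,"claw": -0.6}
    - {"rx": 0,"ry": 0,"rz": 0,"x": 0,"y": 0,"z": 0.0015,"claw": -0.6}
    - {"rx": 0,"ry": 0,"rz": 0,"x": 0,"y": 0,"z": 0.002,"claw": -0.6}
    - {"rx": 0,"ry": 0,"rz": 0,"x": 0,"y": 0,"z": 0.0025,"claw": -0.6}
    - {"rx": 0,"ry": 0,"rz": 0,"x": 0,"y": 0,"z": 0.003,"claw": -0.6}
    - {"rx": 0,"ry": 0,"rz": 0,"x": 0,"y": 0,"z": 0.003,"claw": -0.6}
    - {"rx": 0,"ry": 0,"rz": 0,"x": 0,"y": 0,"z": 0.003,"claw": -0.6}

```text
t: 10.43
tcp_pos: [0.5766, 0.0065, 0.0933]
tcp_rot: [0.556, 0.625, 0.33, -0.437]
ft_force: [-0.3, 1.4, -0.2]
gripper_width: 0.0188
```

```bash
python3 feel.py 3
```

```text
t 10.58 F bp mean [-0.18  1.18 -0.6 ] Fy each [1.32 0.68 1.16 1.56] hub mean [-0.69 20.36  0.69] M bp [ 0.13  0.26 -0.01]
```

Request:
carry_out:
  plan:
    - {"rx": 0,"ry": 0,"rz": 0,"x": 0,"y": 0,"z": 0.0005,"claw": -0.6}
    - {"rx": 0,"ry": 0,"rz": 0,"x": 0,"y": 0,"z": 0.001,"claw": -0.6}
    - {"rx": 0,"ry": 0,"rz": 0,"x": 0,"y": 0,"z": 0.0015,"claw": -0.6}
    - {"rx": 0,"ry": 0,"rz": 0,"x": 0,"y": 0,"z": 0.0015,"claw": -0.6}
    - {"rx": 0,"ry": 0,"rz": 0,"x": 0,"y": 0,"z": 0.0015,"claw": -0.6}
    - {"rx": 0,"ry": 0,"rz": 0,"x": 0,"y": 0,"z": 0.0015,"claw": -0.6}
    - {"rx": 0,"ry": 0,"rz": 0,"x": 0,"y": 0,"z": 0.0015,"claw": -0.6}
    - {"rx": 0,"ry": 0,"rz": 0,"x": 0,"y": 0,"z": 0.0015,"claw": -0.6}

```text
t: 11.25
tcp_pos: [0.5763, 0.0051, 0.0933]
tcp_rot: [0.556, 0.625, 0.33, -0.437]
ft_force: [0.6, 1.7, -0.8]
gripper_width: 0.0185
```

```bash
python3 feel.py 3
```

```text
t 11.4 F bp mean [-0.51  1.08 -0.42] Fy each [1.76 1.49 0.28 0.77] hub mean [-0.69 18.88  0.68] M bp [0.23 0.24 0.04]
```

Request:
carry_out:
  plan:
    - {"rx": 0,"ry": 0,"rz": 0,"x": 0,"y": 0,"z": 0.0005,"claw": -0.6}
    - {"rx": 0,"ry": 0,"rz": 0,"x": 0,"y": 0,"z": 0.001,"claw": -0.6}
    - {"rx": 0,"ry": 0,"rz": 0,"x": 0,"y": 0,"z": 0.001,"claw": -0.6}
    - {"rx": 0,"ry": 0,"rz": 0,"x": 0,"y": 0,"z": 0.001,"claw": -0.6}
    - {"rx": 0,"ry": 0,"rz": 0,"x": 0,"y": 0,"z": 0.001,"claw": -0.6}
    - {"rx": 0,"ry": 0,"rz": 0,"x": 0,"y": 0,"z": 0.001,"claw": -0.6}
    - {"rx": 0,"ry": 0,"rz": 0,"x": 0,"y": 0,"z": 0.001,"claw": -0.6}
    - {"rx": 0,"ry": 0,"rz": 0,"x": 0,"y": 0,"z": 0.001,"claw": -0.6}

```text
t: 12.07
tcp_pos: [0.5761, 0.0041, 0.0932]
tcp_rot: [0.556, 0.625, 0.33, -0.437]
ft_force: [1.0, 2.0, -0.9]
gripper_width: 0.0188
```

```bash
python3 feel.py 3
```

```text
t 12.22 F bp mean [-0.04  1.5  -0.81] Fy each [2.17 1.72 1.26 0.84] hub mean [-0.7  17.86  0.68] M bp [ 0.21  0.24 -0.02]
```

Request:
carry_out:
  plan:
    - {"rx": 0,"ry": 0,"rz": 0,"x": 0,"y": 0,"z": 0.0005,"claw": -0.6}
    - {"rx": 0,"ry": 0,"rz": 0,"x": 0,"y": 0,"z": 0.001,"claw": -0.6}
    - {"rx": 0,"ry": 0,"rz": 0,"x": 0,"y": 0,"z": 0.001,"claw": -0.6}
    - {"rx": 0,"ry": 0,"rz": 0,"x": 0,"y": 0,"z": 0.001,"claw": -0.6}
    - {"rx": 0,"ry": 0,"rz": 0,"x": 0,"y": 0,"z": 0.001,"claw": -0.6}
    - {"rx": 0,"ry": 0,"rz": 0,"x": 0,"y": 0,"z": 0.001,"claw": -0.6}
    - {"rx": 0,"ry": 0,"rz": 0,"x": 0,"y": 0,"z": 0.001,"claw": -0.6}
    - {"rx": 0,"ry": 0,"rz": 0,"x": 0,"y": 0,"z": 0.001,"claw": -0.6}

```text
t: 12.88
tcp_pos: [0.576, 0.0037, 0.0933]
tcp_rot: [0.556, 0.626, 0.33, -0.437]
ft_force: [1.2, 5.4, 0.5]
gripper_width: 0.0186
```

```bash
python3 feel.py 3
```

```text
t 13.03 F bp mean [-0.19  5.15 -0.04] Fy each [5.55 4.85 4.29 5.92] hub mean [-0.68 17.44  0.73] M bp [ 0.89  0.22 -0.  ]
```

```bash
python3 look.py 11; python3 snap.py 11
```

```text
t 13.03 tcp [0.576  0.0037 0.0934] F [ 1.03  5.83 -0.51] M [0.84 0.07 0.36] w 0.0186 j [-0.21  0.16  2.04  0.02  0.53 -0.04]
[[0.401, 0.898, -0.18], [-0.073, -0.165, -0.984], [-0.913, 0.407, -0.0]]
hub bp mm [-0.7 17.4  0.7]
rot err [ 0.01 -0.03  0.04]
t 13.13 tcp [0.576  0.0037 0.0933] F [ 0.13  5.69 -0.01] M [0.8  0.11 0.24] w 0.0187 j [-0.21  0.16  2.04  0.02  0.53 -0.04]
[[0.4, 0.898, -0.18], [-0.073, -0.165, -0.984], [-0.913, 0.407, -0.0]]
```

View pics/s11l.png

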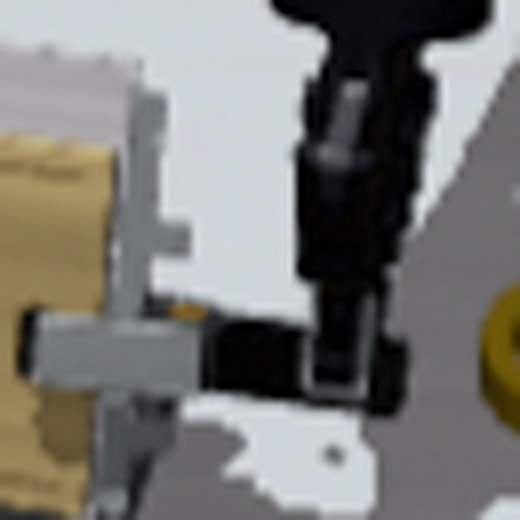

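View pics/t11l.png

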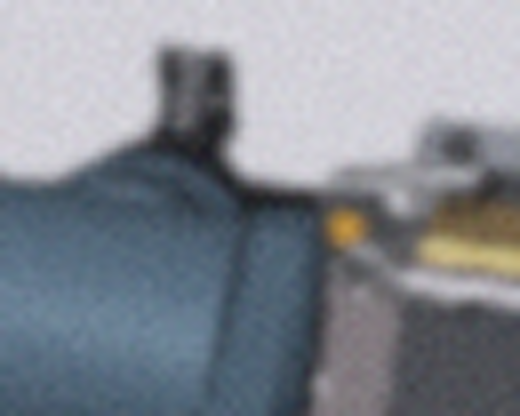

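View pics/wrist11.png

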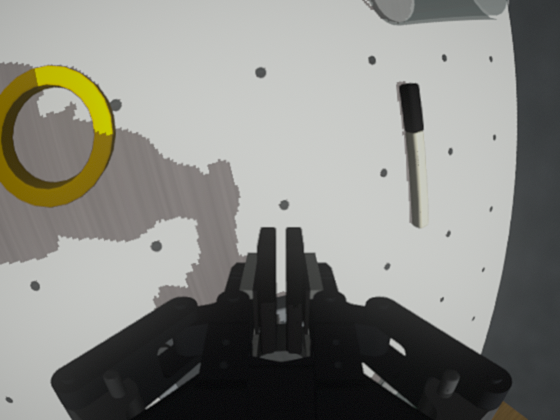

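Request:
carry_out:
  plan:
    - {"rx": 0,"ry": 0,"rz": 0,"x": 0,"y": 0,"z": 0,"claw": -0.55}
    - {"rx": 0,"ry": 0,"rz": 0,"x": 0,"y": 0,"z": 0.0002,"claw": -0.5}
    - {"rx": 0,"ry": 0,"rz": 0,"x": 0.0001,"y": 0,"z": 0.0004,"claw": -0.46}
    - {"rx": 0,"ry": 0,"rz": 0,"x": 0.0002,"y": 0,"z": 0.0006,"claw": -0.42}
    - {"rx": 0,"ry": 0,"rz": 0,"x": 0.0002,"y": 0,"z": 0.0008,"claw": -0.38}
    - {"rx": 0,"ry": 0,"rz": 0,"x": 0.0002,"y": 0,"z": 0.0008,"claw": -0.38}
    - {"rx": 0,"ry": 0,"rz": 0,"x": 0.0002,"y": 0,"z": 0.0008,"claw": -0.38}
    - {"rx": 0,"ry": 0,"rz": 0,"x": 0.0002,"y": 0,"z": 0.0008,"claw": -0.38}

```text
t: 13.85
tcp_pos: [0.5762, 0.0028, 0.0934]
tcp_rot: [0.556, 0.626, 0.33, -0.437]
ft_force: [1.6, 7.2, -0.3]
gripper_width: 0.0267
```

```bash
python3 feel.py 2; python3 snap.py 12
```

```text
t 13.95 F bp mean [ 0.53  6.41 -0.92] Fy each [7.32 5.72 6.19] hub mean [-0.34 16.6   0.59] M bp [1.   0.12 0.03]
t 13.95 tcp [0.5762 0.0028 0.0933] F [ 2.75  5.79 -1.13] M [ 0.91 -0.05  0.43] w 0.0265 j [-0.21  0.16  2.04  0.02  0.53 -0.04]
[[0.401, 0.898, -0.18], [-0.073, -0.165, -0.984], [-0.913, 0.408, -0.0]]
```

View pics/wrist12.png

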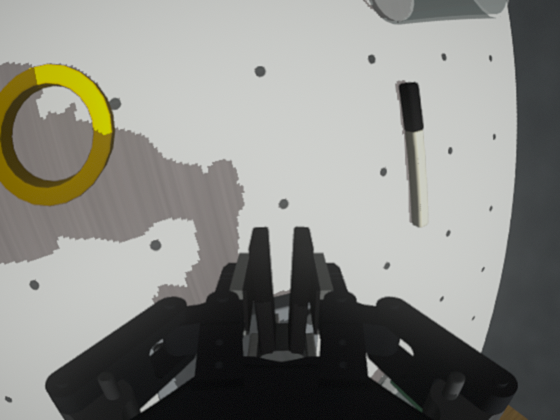

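Request:
carry_out:
  plan:
    - {"rx": 0,"ry": 0,"rz": 0,"x": 0,"y": 0,"z": 0,"claw": -0.35}
    - {"rx": 0,"ry": 0,"rz": 0,"x": 0.0001,"y": 0,"z": 0.0001,"claw": -0.32}
    - {"rx": 0,"ry": 0,"rz": 0,"x": 0.0002,"y": 0,"z": 0.0003,"claw": -0.29}
    - {"rx": 0,"ry": 0,"rz": 0,"x": 0.0003,"y": 0,"z": 0.0004,"claw": -0.26}
    - {"rx": 0,"ry": 0,"rz": 0,"x": 0.0003,"y": 0,"z": 0.0005,"claw": -0.23}
    - {"rx": 0,"ry": 0,"rz": 0,"x": 0.0003,"y": 0,"z": 0.0005,"claw": -0.2}
    - {"rx": 0,"ry": 0,"rz": 0,"x": 0.0003,"y": 0,"z": 0.0005,"claw": -0.2}
    - {"rx": 0,"ry": 0,"rz": 0,"x": 0.0003,"y": 0,"z": 0.0005,"claw": -0.2}

```text
t: 14.67
tcp_pos: [0.5763, 0.0017, 0.0931]
tcp_rot: [0.556, 0.626, 0.329, -0.437]
ft_force: [3.3, 4.8, 0.0]
gripper_width: 0.034
```

```bash
python3 feel.py 1; python3 look.py 13; python3 snap.py 13
```

```text
t 14.72 F bp mean [ 2.23  5.18 -0.47] Fy each [5.34 5.02] hub mean [-0.19 15.51  0.32] M bp [ 0.71 -0.12  0.15]
t 14.72 tcp [0.5762 0.0017 0.0931] F [2.93 4.56 0.92] M [ 0.55 -0.22  0.43] w 0.0342 j [-0.21  0.16  2.04  0.02  0.53 -0.04]
[[0.401, 0.898, -0.18], [-0.074, -0.165, -0.984], [-0.913, 0.408, 0.0]]
hub bp mm [-0.4 15.5  0.3]
rot err [0.02 0.02 0.02]
t 14.82 tcp [0.5761 0.0018 0.093 ] F [1.98 4.48 0.54] M [ 0.54 -0.2   0.39] w 0.0347 j [-0.21  0.16  2.04  0.02  0.53 -0.04]
[[0.401, 0.898, -0.18], [-0.074, -0.165, -0.984], [-0.913, 0.407, 0.0]]
```

View pics/wrist13.png

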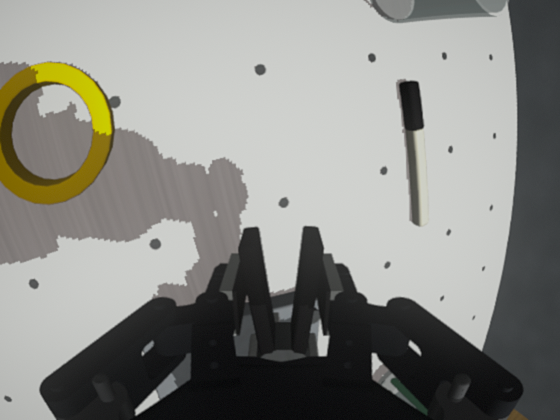

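View pics/s13l.png

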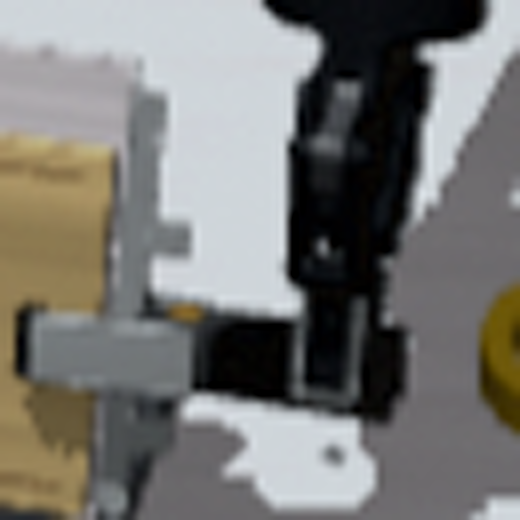

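Request:
carry_out:
  plan:
    - {"rx": 0,"ry": 0,"rz": 0,"x": 0,"y": 0.0005,"z": 0,"claw": -0.2}
    - {"rx": 0,"ry": 0,"rz": 0,"x": 0,"y": 0.001,"z": 0,"claw": -0.2}
    - {"rx": 0,"ry": 0,"rz": 0,"x": 0.0001,"y": 0.0015,"z": 0.0001,"claw": -0.17}
    - {"rx": 0,"ry": 0,"rz": 0,"x": 0.0002,"y": 0.002,"z": 0.0003,"claw": -0.14}
    - {"rx": 0,"ry": 0,"rz": 0,"x": 0.0003,"y": 0.002,"z": 0.0005,"claw": -0.11}
    - {"rx": 0,"ry": 0,"rz": 0,"x": 0.0003,"y": 0.002,"z": 0.0006,"claw": -0.08}
    - {"rx": 0,"ry": 0,"rz": 0,"x": 0.0003,"y": 0.002,"z": 0.0006,"claw": -0.08}
    - {"rx": 0,"ry": 0,"rz": 0,"x": 0.0003,"y": 0.002,"z": 0.0006,"claw": -0.08}

```text
t: 15.53
tcp_pos: [0.5772, 0.0009, 0.0929]
tcp_rot: [0.556, 0.625, 0.33, -0.438]
ft_force: [-1.3, 2.4, -1.1]
gripper_width: 0.0393
```

```bash
python3 feel.py 1; python3 snap.py 14
```

```text
t 15.58 F bp mean [-1.51  1.66 -0.46] Fy each [2.09 1.24] hub mean [ 0.68 14.86 -0.3 ] M bp [ 0.24  0.41 -0.13]
t 15.58 tcp [0.5772 0.0009 0.0929] F [-0.46  1.34 -0.96] M [ 0.34  0.35 -0.03] w 0.0395 j [-0.21  0.16  2.03  0.02  0.53 -0.05]
[[0.399, 0.899, -0.181], [-0.074, -0.165, -0.984], [-0.914, 0.406, 0.0]]
```

View pics/wrist14.png

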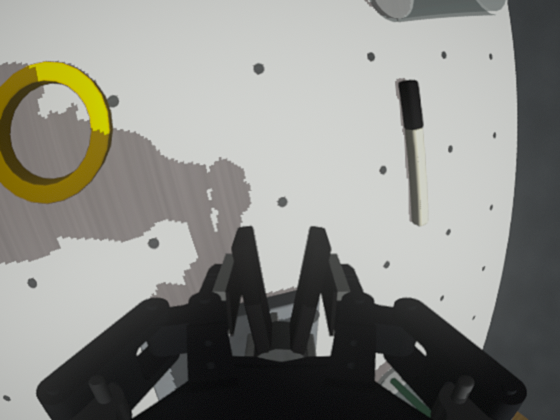

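Request:
carry_out:
  plan:
    - {"rx": 0,"ry": 0,"rz": 0,"x": 0,"y": 0,"z": 0.0003,"claw": -0.08}
    - {"rx": 0,"ry": 0,"rz": 0,"x": 0,"y": -0.0001,"z": 0.0006,"claw": -0.08}
    - {"rx": 0,"ry": 0,"rz": 0,"x": 0,"y": -0.0002,"z": 0.0008,"claw": -0.08}
    - {"rx": 0,"ry": 0,"rz": 0,"x": 0,"y": -0.0002,"z": 0.0008,"claw": -0.08}
    - {"rx": 0,"ry": 0,"rz": 0,"x": 0,"y": -0.0002,"z": 0.0008,"claw": -0.08}
    - {"rx": 0,"ry": 0,"rz": 0,"x": 0,"y": -0.0002,"z": 0.0008,"claw": -0.08}
    - {"rx": 0,"ry": 0,"rz": 0,"x": 0,"y": -0.0002,"z": 0.0008,"claw": -0.08}
    - {"rx": 0,"ry": 0,"rz": 0,"x": 0,"y": -0.0002,"z": 0.0008,"claw": -0.08}

```text
t: 16.3
tcp_pos: [0.5774, 0.0003, 0.0933]
tcp_rot: [0.556, 0.625, 0.33, -0.437]
ft_force: [0.7, 4.7, -0.2]
gripper_width: 0.0394
```

```bash
python3 feel.py 1; python3 look.py 15
```

```text
t 16.35 F bp mean [-0.54  4.94 -0.2 ] Fy each [4.76 5.11] hub mean [ 1.19 14.37 -0.08] M bp [ 0.85  0.36 -0.05]
t 16.35 tcp [5.775e-01 3.000e-04 9.330e-02] F [ 0.23  5.16 -0.55] M [0.85 0.21 0.3 ] w 0.0396 j [-0.21  0.16  2.03  0.02  0.53 -0.05]
[[0.4, 0.898, -0.18], [-0.073, -0.165, -0.984], [-0.913, 0.407, 0.0]]
hub bp mm [ 1.2 14.4 -0.1]
rot err [ 0.01 -0.    0.04]
```

View pics/s15l.png

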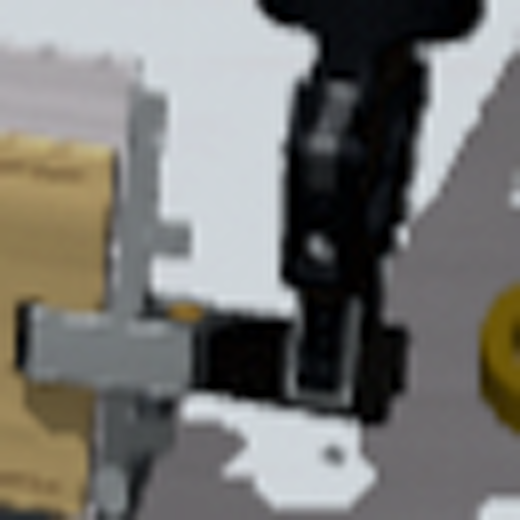

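Request:
carry_out:
  plan:
    - {"rx": 0,"ry": 0,"rz": 0,"x": 0,"y": 0,"z": 0.0001,"claw": -0.06}
    - {"rx": 0,"ry": 0,"rz": 0,"x": 0,"y": 0,"z": 0.0002,"claw": -0.04}
    - {"rx": 0,"ry": 0,"rz": 0,"x": 0.0001,"y": 0,"z": 0.0003,"claw": -0.02}
    - {"rx": 0,"ry": 0,"rz": 0,"x": 0.0001,"y": 0,"z": 0.0004,"claw": 0}
    - {"rx": 0,"ry": 0,"rz": 0,"x": 0.0001,"y": 0,"z": 0.0004,"claw": 0}
    - {"rx": 0,"ry": 0,"rz": 0,"x": 0.0001,"y": 0,"z": 0.0004,"claw": 0}
    - {"rx": 0,"ry": 0,"rz": 0,"x": 0.0001,"y": 0,"z": 0.0004,"claw": 0}
    - {"rx": 0,"ry": 0,"rz": 0,"x": 0.0001,"y": 0,"z": 0.0004,"claw": 0}

```text
t: 17.12
tcp_pos: [0.5774, -0.0005, 0.0932]
tcp_rot: [0.556, 0.625, 0.33, -0.437]
ft_force: [0.0, -0.1, -0.1]
gripper_width: 0.0426
```

```bash
python3 feel.py 1; python3 - <<'E'
from snap import *
info();snap("16",("wrist","scene","top"))
for tag in ["11","13","15","16"]:
    im,_=load("scene",tag);hsv=cv2.cvtColor(im,cv2.COLOR_BGR2HSV)
    x0,x1,y0,y1=281,296,222,234
    m=cv2.inRange(hsv,(8,110,80),(28,255,255))[y0:y1,x0:x1];y,x=np.nonzero(m);print(tag,"pin",x.mean()+x0,y.mean()+y0,len(x))
E
```

```text
t 17.17 F bp mean [-0.16  0.28  0.18] Fy each [-0.07  0.62] hub mean [ 1.2  13.57 -0.19] M bp [ 0.03  0.17 -0.05]
t 17.17 tcp [ 5.774e-01 -4.000e-04  9.320e-02] F [-0.37  0.7   0.32] M [ 0.08  0.15 -0.03] w 0.0428 j [-0.21  0.16  2.03  0.02  0.53 -0.05]
[[0.4, 0.898, -0.181], [-0.074, -0.165, -0.984], [-0.913, 0.407, 0.0]]
11 pin 288.0 228.5 6
13 pin 288.0 228.5 6
15 pin 288.0 228.5 6
16 pin 288.0 228.5 6
```

```bash
python3 - <<'E'
from snap import *
def reg(n,a,b,x0,y0,x1,y1):
    A=load(n,a)[0][y0:y1,x0:x1].astype(np.float32).mean(2);Bm=load(n,b)[0][y0:y1,x0:x1].astype(np.float32).mean(2)
    return cv2.phaseCorrelate(A,Bm,cv2.createHanningWindow(A.shape[::-1],cv2.CV_32F))
# jaw front + pin region in scene; leaf/lugs region
for a,b in [("10","11"),("11","13"),("13","15"),("11","16"),("15","16")]:
    print(a,b,"clamp jaw",np.round(reg("scene",a,b,266,224,294,244)[0],2),"leaf",np.round(reg("scene",a,b,274,195,292,224)[0],2),"plaque",np.round(reg("scene",a,b,215,190,268,222)[0],2))
def cen(tag):
    im=load("top",tag)[0];hsv=cv2.cvtColor(im,cv2.COLOR_BGR2HSV);m=cv2.inRange(hsv,(8,90,60),(28,255,255))[184:200,270:286];y,x=np.nonzero(m);w=hsv[184:200,270:286,1][y,x].astype(float);return (x*w).sum()/w.sum()+270,(y*w).sum()/w.sum()+184,len(x)
for t in ["11","13","15","16"]: print(t,cen(t))
E
```

```text
10 11 clamp jaw [0.01 0.39] leaf [-0.05 -0.02] plaque [-0.   -0.07]
11 13 clamp jaw [-0.22  0.24] leaf [ 0.03 -0.04] plaque [-0.02  0.06]
13 15 clamp jaw [-0.14  0.17] leaf [-0.07  0.04] plaque [ 0.07 -0.07]
11 16 clamp jaw [-0.4   0.18] leaf [0.04 0.05] plaque [ 0.03 -0.01]
15 16 clamp jaw [-0.22 -0.16] leaf [0.1  0.01] plaque [-0.08  0.01]
11 (np.float64(277.78086672117746), np.float64(192.99100572363042), 10)
13 (np.float64(278.0016483516483), np.float64(192.5), 16)
15 (np.float64(278.10480640854473), np.float64(192.48998664886514), 13)
16 (np.float64(278.1550759392486), np.float64(192.79776179056753), 11)
```

Request:
carry_out:
  plan:
    - {"rx": 0,"ry": 0,"rz": 0,"x": 0,"y": 0,"z": 0,"claw": 0.05}
    - {"rx": 0,"ry": 0,"rz": 0,"x": 0,"y": 0,"z": 0,"claw": 0.15}
    - {"rx": 0,"ry": 0,"rz": 0,"x": 0,"y": 0,"z": 0,"claw": 0.3}
    - {"rx": 0,"ry": 0,"rz": 0,"x": 0,"y": 0,"z": 0,"claw": 0.5}
    - {"rx": 0,"ry": 0,"rz": 0,"x": 0,"y": 0,"z": 0,"claw": 0.5}
    - {"rx": 0,"ry": 0,"rz": 0,"x": 0,"y": 0,"z": 0,"claw": 0.5}
    - {"rx": 0,"ry": 0,"rz": 0,"x": 0,"y": 0,"z": 0,"claw": 0.5}
    - {"rx": 0,"ry": 0,"rz": 0,"x": 0,"y": 0,"z": 0,"claw": 0.5}

```text
t: 17.98
tcp_pos: [0.5773, -0.0003, 0.0931]
tcp_rot: [0.556, 0.625, 0.33, -0.437]
ft_force: [0.2, 0.8, 0.1]
gripper_width: 0.0641
```

```bash
python3 - <<'E'
from snap import *
info();snap("17",("wrist","scene","top"));info()
def reg(n,a,b,x0,y0,x1,y1):
    A=load(n,a)[0][y0:y1,x0:x1].astype(np.float32).mean(2);Bm=load(n,b)[0][y0:y1,x0:x1].astype(np.float32).mean(2)
    return np.round(cv2.phaseCorrelate(A,Bm,cv2.createHanningWindow(A.shape[::-1],cv2.CV_32F))[0],2)
print("clamp",reg("scene","16","17",266,224,294,244),"leaf 8-17",reg("scene","8","17",274,195,290,222),"plaque",reg("scene","8","17",215,190,262,222))
im=load("wrist","17")[0]
g=cv2.cvtColor(im,cv2.COLOR_BGR2GRAY)
for r in (235,245,255,265,275): print(r,''.join('#' if v<75 else '.' for v in g[r,200:362:2]))
E
```

```text
t 17.98 tcp [ 5.773e-01 -3.000e-04  9.310e-02] F [0.2  0.75 0.08] M [0.03 0.19 0.03] w 0.0641 j [-0.21  0.16  2.03  0.02  0.53 -0.05]
[[0.4, 0.898, -0.18], [-0.074, -0.165, -0.984], [-0.913, 0.407, 0.0]]
t 18.13 tcp [ 5.774e-01 -3.000e-04  9.320e-02] F [ 1.05 -0.14 -0.68] M [ 0.03  0.22 -0.02] w 0.064 j [-0.21  0.16  2.03  0.02  0.53 -0.05]
[[0.4, 0.898, -0.181], [-0.074, -0.165, -0.984], [-0.913, 0.407, 0.0]]
clamp [ 0.01 -0.03] leaf 8-17 [-0.11  0.48] plaque [-0.01 -0.03]
235 .................#########..............................##########...............
245 ...............############............................############..............
255 ................############..........................#############..............
265 #######..........############........................############..........######
275 ########..........############.....................#############..........#######
```

```bash
python3 - <<'E'
from snap import *
im,c=load("wrist","17");s=ctrl.sense();R=R_tool(s);p=s["tcp_pos"];g=cv2.cvtColor(im,cv2.COLOR_BGR2GRAY).astype(int)
xs=-.011
out=[]
for r in range(232,300,4):
    row=g[r,200:362]; d=np.nonzero(row<75)[0]+200
    l=d[(d>215)&(d<275)]; q=d[(d>290)&(d<350)]
    if len(l) and len(q):
        # inner edges
        li,qi=l.max(),q.min()
        P=onplane(c,[[li+.5,r],[qi-.5,r]],p+R[:,0]*xs,R[:,0]); t=(P-p)@R; out.append([t[:,2].mean(),t[:,1].mean(),t[1,1]-t[0,1]]); print(r,l.min(),li,qi,q.max(),(t*1000).round(1)[:, 1:].tolist())
o=np.array(out);k=np.polyfit(o[:,0],o[:,1],1);print("mid slope deg",np.rad2deg(k[0]),"y at z=0",k[1]*1000); k2=np.polyfit(o[:,0],o[:,2],1);print("opening angle total",k2[0])
E
```

```text
232 234 250 313 329 [[-12.3, -26.9], [13.2, -26.9]]
236 232 251 312 330 [[-12.0, -25.1], [12.9, -25.1]]
240 231 252 311 331 [[-11.6, -23.3], [12.5, -23.3]]
244 229 253 310 332 [[-11.3, -21.5], [12.2, -21.5]]
248 229 253 309 334 [[-11.3, -19.7], [11.8, -19.6]]
252 230 254 308 333 [[-10.9, -17.8], [11.4, -17.8]]
256 231 255 307 331 [[-10.6, -15.9], [11.1, -15.9]]
260 232 256 306 330 [[-10.2, -14.0], [10.7, -14.0]]
264 233 257 305 349 [[-9.8, -12.1], [10.3, -12.1]]
268 234 258 304 349 [[-9.5, -10.1], [10.0, -10.1]]
272 235 258 303 349 [[-9.5, -8.1], [9.6, -8.1]]
276 236 259 302 349 [[-9.1, -6.1], [9.2, -6.1]]
280 237 260 301 349 [[-8.8, -4.1], [8.8, -4.1]]
284 238 261 300 349 [[-8.4, -2.0], [8.4, -2.0]]
288 239 262 298 349 [[-8.0, 0.1], [7.6, 0.1]]
292 240 263 291 349 [[-7.6, 2.2], [4.5, 2.2]]
296 241 274 291 349 [[-2.7, 4.3], [4.5, 4.3]]
mid slope deg -1.331805384798713 y at z=0 -0.12651454240526258
opening angle total -0.4579389238292246
```

Request:
carry_out:
  plan:
    - {"rx": 0,"ry": 0,"rz": 0,"x": -0.005,"y": 0,"z": 0,"claw": 0.5}
    - {"rx": 0,"ry": 0,"rz": 0,"x": -0.015,"y": 0,"z": 0,"claw": 0.5}
    - {"rx": 0,"ry": 0,"rz": 0,"x": -0.03,"y": 0,"z": 0,"claw": 0.5}
    - {"rx": 0,"ry": 0,"rz": 0,"x": -0.05,"y": 0,"z": 0,"claw": 0.6}
    - {"rx": 0,"ry": 0,"rz": 0,"x": -0.075,"y": 0,"z": 0,"claw": 0.8}
    - {"rx": 0,"ry": 0,"rz": 0,"x": -0.1,"y": 0,"z": -0.005,"claw": 1}
    - {"rx": 0,"ry": 0,"rz": 0,"x": -0.125,"y": 0,"z": -0.01,"claw": 1}
    - {"rx": 0,"ry": 0,"rz": 0,"x": -0.14,"y": 0,"z": -0.02,"claw": 1}

```text
t: 18.8
tcp_pos: [0.5249, 0.0295, 0.2241]
tcp_rot: [0.556, 0.626, 0.328, -0.437]
ft_force: [0.2, 0.6, 1.0]
gripper_width: 0.0855
```

```bash
python3 - <<'E'
from snap import *
info();snap("18",("wrist","scene","top"));info()
def reg(n,a,b,x0,y0,x1,y1):
    A=load(n,a)[0][y0:y1,x0:x1].astype(np.float32).mean(2);Bm=load(n,b)[0][y0:y1,x0:x1].astype(np.float32).mean(2)
    return np.round(cv2.phaseCorrelate(A,Bm,cv2.createHanningWindow(A.shape[::-1],cv2.CV_32F))[0],2)
print("clamp",reg("scene","17","18",266,224,294,244),"plaque",reg("scene","8","18",215,190,262,222))
im,c=load("wrist","18");hsv=cv2.cvtColor(im,cv2.COLOR_BGR2HSV)
m=cv2.inRange(hsv,(15,120,90),(35,255,255)); n,l,st,ce=cv2.connectedComponentsWithStats(m)
for i in range(1,n):
    if st[i,4]>20: print(st[i],ce[i].round(1))
print("pred pin",proj(c,E0+np.array([0,.016,.0125])@B))
E
```

```text
t 18.8 tcp [0.5249 0.0295 0.2241] F [0.18 0.61 0.95] M [0.07 0.15 0.03] w 0.0855 j [-0.17 -0.18  2.06 -0.01  0.84  0.02]
[[0.403, 0.897, -0.181], [-0.075, -0.165, -0.983], [-0.912, 0.41, 0.0]]
t 18.95 tcp [0.5255 0.0301 0.2228] F [-0.31 -0.47 -0.08] M [0.03 0.22 0.01] w 0.0856 j [-0.16 -0.18  2.06 -0.01  0.84  0.02]
[[0.404, 0.897, -0.179], [-0.074, -0.163, -0.984], [-0.912, 0.41, 0.0]]
clamp [0.05 0.01] plaque [0.02 0.01]
[  97   95   83   85 2573] [138.2 136.8]
[272 267  13  12 123] [278.1 272.8]
pred pin [[277.66865938 272.77090606]]
```

```bash
python3 - <<'E'
from snap import *
for tag in ("1","18"):
    im,c=load("wrist",tag);g=cv2.cvtColor(im,cv2.COLOR_BGR2GRAY)
    print(tag)
    for z in (27,24,20,18,16,14):
        ys=np.arange(-4,14.1,1.)
        X=E0+np.stack([np.full_like(ys,-4),ys,np.full_like(ys,z)],1)/1000@B
        u=proj(c,X).astype(np.float32); v=cv2.remap(g,u[None,:,0],u[None,:,1],cv2.INTER_LINEAR)[0]; print(z,u[4].round(1),v.tolist())
im,c=load("wrist","18");g=cv2.cvtColor(im,cv2.COLOR_BGR2GRAY)
u=proj(c,E0+np.array([-4,0,20])/1000@B)[0].round().astype(int);print(u)
print("up lug",proj(c,E0+np.array([-4,6.5,41])/1000@B))
sub=g[u[1]-28:u[1]+24,u[0]-22:u[0]+34]
for i,r in enumerate(sub[::1]): print(u[1]-28+i,' '.join(f"{v:3d}" for v in r[::2]))
E
```

```text
1
27 [297.7 263.8] [93, 93, 94, 93, 91, 92, 92, 93, 92, 92, 92, 92, 92, 88, 80, 69, 68, 72, 74]
24 [298.9 262.5] [94, 93, 88, 82, 77, 75, 72, 70, 67, 67, 68, 68, 64, 59, 62, 69, 75, 74, 74]
20 [300.4 260.7] [91, 84, 74, 63, 51, 40, 37, 37, 36, 38, 33, 32, 38, 49, 61, 69, 72, 74, 74]
18 [301.2 259.9] [90, 83, 71, 54, 38, 33, 31, 31, 32, 30, 29, 31, 37, 47, 59, 67, 71, 73, 74]
16 [301.9 259. ] [91, 85, 68, 48, 32, 28, 29, 31, 31, 31, 29, 30, 35, 46, 58, 66, 72, 73, 74]
14 [302.6 258.2] [91, 81, 65, 47, 35, 29, 30, 30, 31, 31, 29, 29, 35, 46, 57, 67, 72, 73, 74]
18
27 [273.3 295.6] [144, 144, 144, 144, 144, 145, 145, 140, 117, 72, 56, 55, 55, 55, 56, 60, 66, 70, 71]
24 [273.3 293.8] [144, 144, 144, 145, 145, 142, 122, 76, 57, 55, 55, 55, 56, 59, 65, 70, 71, 71, 72]
20 [273.4 291.5] [144, 145, 144, 131, 97, 66, 55, 56, 55, 56, 56, 61, 67, 70, 71, 71, 71, 71, 73]
18 [273.5 290.4] [145, 144, 125, 85, 62, 56, 56, 55, 56, 57, 62, 68, 71, 71, 71, 71, 71, 74, 86]
16 [273.5 289.2] [139, 117, 75, 57, 56, 56, 56, 56, 58, 64, 69, 71, 70, 71, 71, 71, 76, 91, 110]
14 [273.5 288.1] [105, 70, 55, 57, 
[... 5440 characters left out ...]
 188
309  69  69  70  70  80  85  90  48  26  37  57  54  73  58  56  58  63  48  31  30 107 144 148 141 126 126 140 182
310  69  70  70  71  80  85  89  46  24  36  56  55  74  59  57  58  61  47  33  32 109 143 148 137 127 127 102 164
311  71  69  70  69  82  84  88  39  27  39  56  56  73  59  59  58  64  52  33  32 108 144 148 136 127 126  84 154
312  71  69  70  71  80  86  83  32  29  38  57  55  69  58  58  57  64  54  35  38  92 146 148 132 127 126  89 167
313  69  70  70  68  79  80  69  29  30  41  56  55  68  56  56  58  64  55  42  41  71 140 150 131 128 126 120 181
314  70  70  70  70  71  58  38  29  30  39  57  56  68  55  57  59  63  58  42  41  53 111 142 130 128 129 161 187
```

```bash
python3 - <<'E'
from snap import *
def soft(im,x0,y0,x1,y1):
    a=im[y0:y1,x0:x1].astype(float); w=np.clip((a[:,:,2]-a[:,:,0])-25,0,None); yy,xx=np.mgrid[y0:y1,x0:x1]; return round((w*xx).sum()/w.sum(),2),round((w*yy).sum()/w.sum(),2),round(w.sum())
for t in ["11","13","15","16","17","18"]:
    print(t,"scene",soft(load("scene",t)[0],283,225,294,232),"top",soft(load("top",t)[0],272,187,284,198))
E
```

```text
11 scene (np.float64(288.0), np.float64(228.49), 187) top (np.float64(277.75), np.float64(193.0), 447)
13 scene (np.float64(287.81), np.float64(228.56), 187) top (np.float64(278.0), np.float64(192.54), 503)
15 scene (np.float64(287.78), np.float64(228.53), 193) top (np.float64(278.0), np.float64(192.59), 454)
16 scene (np.float64(287.93), np.float64(228.52), 184) top (np.float64(278.2), np.float64(192.71), 360)
17 scene (np.float64(287.91), np.float64(228.52), 182) top (np.float64(278.13), np.float64(192.7), 378)
18 scene (np.float64(287.91), np.float64(228.53), 179) top (np.float64(277.88), np.float64(192.73), 458)
```

```bash
python3 - <<'E'
from h import *
delta([.58,-.005,.25],down(np.deg2rad(-100.4)))
E
```

```text
shift mm [-0.2 65.8 24.8] rot deg [  0.08   0.   -24.22] | 0.07 24.2
```

Request:
carry_out:
  plan:
    - {"rx": 0,"ry": 0,"rz": -4,"x": 0,"y": 0.011,"z": 0.004,"claw": 1}
    - {"rx": 0,"ry": 0,"rz": -10,"x": 0,"y": 0.025,"z": 0.01,"claw": 1}
    - {"rx": 0,"ry": 0,"rz": -16,"x": 0,"y": 0.04,"z": 0.016,"claw": 1}
    - {"rx": 0,"ry": 0,"rz": -21,"x": 0,"y": 0.055,"z": 0.021,"claw": 1}
    - {"rx": 0,"ry": 0,"rz": -24,"x": 0,"y": 0.066,"z": 0.025,"claw": 1}
    - {"rx": 0,"ry": 0,"rz": -24,"x": 0,"y": 0.066,"z": 0.025,"claw": 1}
    - {"rx": 0,"ry": 0,"rz": -24,"x": 0,"y": 0.066,"z": 0.025,"claw": 1}
    - {"rx": 0,"ry": 0,"rz": -24,"x": 0,"y": 0.066,"z": 0.025,"claw": 1}

```text
t: 19.62
tcp_pos: [0.5786, -0.0056, 0.2459]
tcp_rot: [-0.452, -0.543, -0.453, 0.544]
ft_force: [-0.9, 0.4, 0.8]
gripper_width: 0.0854
```

```bash
python3 - <<'E'
from snap import *
info();snap("19");info()
for tag in ("1","19"):
    im,c=load("wrist",tag);g=cv2.cvtColor(im,cv2.COLOR_BGR2GRAY);hsv=cv2.cvtColor(im,cv2.COLOR_BGR2HSV)
    print(tag)
    for z in (24,20,18,16,14,12):
        ys=np.arange(-4,14.1,1.)
        X=E0+np.stack([np.full_like(ys,-4),ys,np.full_like(ys,z)],1)/1000@B
        u=proj(c,X).astype(np.float32); v=cv2.remap(g,u[None,:,0],u[None,:,1],cv2.INTER_LINEAR)[0]; print(z,u[4].round(1),v.tolist())
m=cv2.inRange(hsv,(15,120,90),(35,255,255)); n,l,st,ce=cv2.connectedComponentsWithStats(m)
for i in range(1,n):
    if 40<st[i,4]<400: print(st[i],ce[i].round(1))
pin=E0+np.array([0,.016,.0125])@B; print("pred pin",proj(c,pin))
u=proj(c,E0+np.array([-4,6,26])/1000@B)[0].round().astype(int)
sub=g[u[1]-22:u[1]+34,u[0]-30:u[0]+34]
print(u)
for i,r in enumerate(sub[::1]): print(u[1]-22+i,' '.join(f"{v:3d}" for v in r[::2]))
E
```

```text
t 19.62 tcp [ 0.5786 -0.0056  0.2459] F [-0.93  0.39  0.82] M [-0.01  0.06 -0.03] w 0.0854 j [-0.21  0.18  1.59 -0.    1.37 -0.03]
[[-0.002, 0.984, -0.181], [0.0, -0.181, -0.984], [-1.0, -0.002, 0.0]]
t 19.67 tcp [ 0.5783 -0.0053  0.2464] F [-1.12  0.21 -0.09] M [ 0.02 -0.03 -0.02] w 0.0854 j [-0.21  0.18  1.59 -0.    1.37 -0.03]
[[-0.002, 0.984, -0.18], [0.0, -0.18, -0.984], [-1.0, -0.002, 0.0]]
1
24 [298.9 262.5] [94, 93, 88, 82, 77, 75, 72, 70, 67, 67, 68, 68, 64, 59, 62, 69, 75, 74, 74]
20 [300.4 260.7] [91, 84, 74, 63, 51, 40, 37, 37, 36, 38, 33, 32, 38, 49, 61, 69, 72, 74, 74]
18 [301.2 259.9] [90, 83, 71, 54, 38, 33, 31, 31, 32, 30, 29, 31, 37, 47, 59, 67, 71, 73, 74]
16 [301.9 259. ] [91, 85, 68, 48, 32, 28, 29, 31, 31, 31, 29, 30, 35, 46, 58, 66, 72, 73, 74]
14 [302.6 258.2] [91, 81, 65, 47, 35, 29, 30, 30, 31, 31, 29, 29, 35, 46, 57, 67, 72, 73, 74]
12 [303.4 257.3] [91, 81, 63, 47, 35, 31, 30, 31, 31, 30, 29, 30, 36, 44, 58, 68, 72, 74, 75]
19
24 [263.7 263.2] [98, 97, 89, 78, 69, 66, 64, 63, 68, 73, 75, 76, 75, 76, 77, 78, 79, 79, 77]
20 [265.6 261.5] [98, 93, 82, 67, 51,
[... 7323 characters left out ...]
 106 106  95  47  46 130 145 152 110 101
287  72  62  61  73  99 103  98  99  99 103  97  87  63  61  62  68  95 104 101 101 100 102 105 106  83  35  45 131 146 153 109 101
288  64  61  66  89 102 100  98  98 100 110  89  74  63  63  65  82 104 106 101 101  99 103 105 104  64  36  43 127 146 152 107 102
289  61  61  76 100 101  99  98  99 104 115  84  66  65  65  72  98 109 105 101 101  99 102 106 105  57  38  38 119 146 152 108 107
290  59  67  92 103 100  98  98  99 114 103  74  67  68  67  85 109 110 105 101 101  99 102 105 102  53  40  37  93 146 154 109 110
291  61  81 100 101  99  99  99 105 114  85  69  68  69  72 100 116 109 105 101 100  99 103 105 104  53  37  36  61 132 152 107 110
```

```bash
python3 - <<'E'
from snap import *
snap("20",("scene",))
a=load("scene","18")[0].astype(int);b=load("scene","20")[0].astype(int);o=cv2.imread("pics/scene0.png").astype(int)
print("18-20 diff in clamp/plaque area",np.abs(a-b)[185:260,205:300].mean())
for n,(x0,y0,x1,y1) in {"thermos":(100,185,145,272),"penpot":(160,245,200,310),"marker":(275,300,340,316),"tumbler1":(352,275,388,320),"tumbler2":(448,248,484,295),"mouse":(364,248,410,278),"tape":(322,222,357,247),"plaque":(215,195,262,250)}.items(): print(n,np.abs(o-b)[y0:y1,x0:x1].mean().round(1))
print(ctrl.close_job())
E
```

```text
18-20 diff in clamp/plaque area 2.425356725146199
thermos 3.4
penpot 4.2
marker 4.8
tumbler1 4.3
tumbler2 4.4
mouse 4.1
tape 24.3
plaque 3.5
the job is handed in; nothing more can be done
None
```

```bash
python3 - <<'E'
from snap import *
for tag in ("1","11","19"):
    im,c=load("wrist",tag);hsv=cv2.cvtColor(im,cv2.COLOR_BGR2HSV);m=cv2.inRange(hsv,(22,150,60),(35,255,255));n,l,st,ce=cv2.connectedComponentsWithStats(m);i=1+st[1:,4].argmax()
    q=cv2.findContours((l==i).astype(np.uint8),0,2)[0][0];(e,_,_)=cv2.fitEllipse(q);print(tag,st[i][:4],onz(c,e,.015).round(4))
E
```

```text
1 [170  73  72  72] [[0.4761 0.0936 0.015 ]]
11 [  0  66 115 141] [[0.4766 0.0936 0.015 ]]
19 [144  74  70  72] [[0.4766 0.0937 0.015 ]]
```

The black clamp is on the easel's free side between the two lugs, one jaw on the plaque and the other behind the plate. It grips by its own spring, with the arm clear. I handed the job in at about 20 s; no verdict was reported.

**How it went home:** I squeezed the clamp open to its stop and slid it over the leaf, which was about 10 mm out. The force stayed at about 1 N over the strip's travel, then rose to 5 N, so I stopped there. While letting go I kept pressing lightly; the highest reading was about 7 N.

**Last checks:**
- **Fully home:** the hub's pin is within about 0.5 mm of its predicted home position. The strip's visible dark width shrank by about 6 mm.
- **Square grip:** the clamp's middle line is about 1° off square, and the jaws are about 0.25 rad open.
- **Plaque and leaf:** the plaque's image shifted by less than 0.1 px. The leaf showed no shift while I pushed and let go (to about 0.3 mm). One later comparison gave a 0.5 px vertical shift, but the gripper or clamp may have been in that patch.
- **Other things on the bench:** the seven listed bystanders were checked in the pictures and are unchanged. The tape's patch differed, so I re-measured its position; it had not moved by more than 0.5 mm. A shadow probably caused the difference.

**What disagreed:**
- The scene camera put the easel about 2–3 mm from where the wrist camera did, so I relied on touch for the final depth.
- The lugs and strip sit about 9 mm below the plate's mid-height. I centred the clamp on the strip.
- Whether the hub eased back 0.3–0.4 mm on release is within measurement noise.
- My picture limit ran out before the final release, so the checks after that are numerical only.

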